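# Put the wheel-nut sockets and bolt tins away

## Robot

A 6-joint arm with a two-finger parallel gripper is mounted at the origin on the work surface. World frame = base frame: x ahead of the robot, y to its left, z up, the work surface at z = 0. Lengths are in m, angles in rad, forces in N, time in s.
With the tool pointing down it reaches from about 0.4 to 0.825 m from the base axis. Payload 7 kg.
Tool frame: the origin (TCP) lies at the very end of the fingers, on their centre line; the grasp point (between the pads) lies 19 mm behind it; z points along the fingers, y is the line along which they close (so a half turn about z gives the same grasp; the last joint's range is limited). The gripper opens to 85 mm and grips with 20 to 120 N. Pads are 22 mm wide; open, the fingers measure 114 mm over their backs; the gripper's body (76 mm by 85 mm) begins 54 mm behind the grasp point. The pads swing forward as they close: fully open they stand 13 mm farther back than shut.
Start: joints at [1.453, 0.359, 0.012, 0, -1.224, -0.288], TCP at [0.266, 0.62, 0.231] pointing down, gripper open.
Joint ranges: [-3.07, 3.07], [-1.43, 2.12], [-1.02, 1.25], [-3.03, 1.67], [-3.05, -0], [-3.03, 3.03]. Speed limits (rad/s): [2.39, 2.39, 3.01, 3.14, 3.14, 3.14].

## Interface

Orientations are given as a rotation vector (axis times angle).
In Python, from cell import ctrl, imaging, finish_job gives the robot as it stands.
- The arm moves only by the shell command python3 -m creep 'ROWS' [FORCE]. ROWS is JSON, a list that holds one entry, the list of rows, each a list of 7 numbers: the shift along the tool's x, y, z each as a share of 25 cm, from -1 to 1, then the turn, a rotation vector about the tool's x, y, z each as a share of pi rad, from -1 to 1, then the closure, from 0 (fully open) to 1 (shut). A call has 1 to 5 rows; each row shifts and turns the commanded pose from where the row before left it, along the tool's axes as they then stand; what a row does not reach is not made up. A row lasts 1/12 s, in which the tool goes at most 41.7 mm and 7.16 degrees, less where a joint would pass 70% of its speed; a pose out of reach is approached as far as the arm can. A call with a number of a shift or a turn outside -1 to 1 is refused whole. A call with a gripper value outside its range is refused whole. The fingers move at their own pace and stop on an object; FORCE is the grip in N (left out, the last holds). Time passes only in rows, so rows that do not move let the fingers close. It gives the time, the measured TCP pose, the force, the opening and the grip force at its end, in the units of the state.
- ctrl.read_state(): the state, without advancing time (a new reading comes with each control period).
- imaging.capture(name): name is "scene" or "top"; returns the picture (400x640x3 uint8, red, green, blue); there is no depth.
- imaging.calibration(name): a dict with "mtx" (3x3 intrinsics, pixels), "extrinsics" (4x4, takes a point from world to camera coordinates). Camera axes: x right, y down, z forward; pixel columns grow to the right and rows downward; lengths in m; the calibration is good to about 2 mm. A picture is of the moment at which its call begins. calibration takes no time and is no camera call.
- finish_job(): hands the job in; it is judged then, once.
The state is a dict: "t": time; "qpos": joint angles; "qvel": joint speeds; "tau": joint torques, N m; "position": TCP position; "eef_rot": TCP orientation; "ft_force": force on the tool from outside, world axes, zero at the start; "moment": the same for the moment, N m; "opening": finger opening in m; "grasp_force": force on a finger pad.
Only numpy, scipy, OpenCV 4.12 (cv2) and the standard library are available. Lean on these libraries where they do the work, as an engineer would, in place of code of your own. Each camera call takes 0.05 s, during which the arm holds its last target. There are 200 camera calls.

## Task

Put the wheel-changing kit in order: push every loose socket, barrel up, down onto a stud of its own on the socket rack until the spring ball clicks and the socket sits fully home on the bar, and stack the loose bolt tins squarely and centred on the lid of the biggest tin, the larger below the smaller. Leave the bottle, the can and the mug alone.

Things in the scene. Friction and masses are not known exactly. Their poses are not given: they have to be found in the camera images.
- rack: Fixed dark steel bar, 52 x 236 x 30 mm (its x, y, z), with a row of four upright bright square drive studs along its y, 60 mm apart. Origin: centre of the underside. Position and yaw vary.
- stud0 (a point): Foot of the right-most stud as seen from the robot, on the bar's flat top 30 mm above the bench (rack y = -90 mm), z up, x and y parallel to the stud's flats. The stud is 12.6 mm square, 17.5 mm high, its top 5 mm tapered to 8.6 mm. A socket that is home rests with its underside on the bar, origin at this point.
- ball0 (a joint): Spring ball in the +x flat of stud0, 9 mm above the bar: 0 = fully out (2 mm proud), up to 0.003 m = pressed in. A socket pushed down comes to rest on it about 9 to 12 mm above the bar, takes about 5 to 12 N (never over 20 N) to pass it, then the ball springs back out into the dimple.
- stud1 (a point): Foot of the second from the right stud as seen from the robot, on the bar's flat top 30 mm above the bench (rack y = -30 mm), z up, x and y parallel to the stud's flats. The stud is 12.6 mm square, 17.5 mm high, its top 5 mm tapered to 8.6 mm. A socket that is home rests with its underside on the bar, origin at this point.
- ball1 (a joint): Spring ball in the +x flat of stud1, 9 mm above the bar: 0 = fully out (2 mm proud), up to 0.003 m = pressed in. A socket pushed down comes to rest on it about 9 to 12 mm above the bar, takes about 5 to 12 N (never over 20 N) to pass it, then the ball springs back out into the dimple.
- stud2 (a point): Foot of the third from the right stud as seen from the robot, on the bar's flat top 30 mm above the bench (rack y = 30 mm), z up, x and y parallel to the stud's flats. The stud is 12.6 mm square, 17.5 mm high, its top 5 mm tapered to 8.6 mm. A socket that is home rests with its underside on the bar, origin at this point.
- ball2 (a joint): Spring ball in the +x flat of stud2, 9 mm above the bar: 0 = fully out (2 mm proud), up to 0.003 m = pressed in. A socket pushed down comes to rest on it about 9 to 12 mm above the bar, takes about 5 to 12 N (never over 20 N) to pass it, then the ball springs back out into the dimple.
- stud3 (a point): Foot of the left-most stud as seen from the robot, on the bar's flat top 30 mm above the bench (rack y = 90 mm), z up, x and y parallel to the stud's flats. The stud is 12.6 mm square, 17.5 mm high, its top 5 mm tapered to 8.6 mm. A socket that is home rests with its underside on the bar, origin at this point.
- ball3 (a joint): Spring ball in the +x flat of stud3, 9 mm above the bar: 0 = fully out (2 mm proud), up to 0.003 m = pressed in. A socket pushed down comes to rest on it about 9 to 12 mm above the bar, takes about 5 to 12 N (never over 20 N) to pass it, then the ball springs back out into the dimple.
- socket_large: Dark steel socket, standing at the start open end up: lower 22 mm is a 30 x 30 mm square drive end (flat sides, parallel to its x and y axes), above it a round barrel 29.6 mm across; 40 mm tall in all, 150 g. Underside has a central square hole, 13.8 mm wide, 18 mm deep, parallel to the flats, with inner dimples for the spring ball, so it fits a stud in any of four quarter turns. Origin: centre of the underside, z up through the barrel. May be absent.
- socket_medium: Dark steel socket, standing at the start open end up: lower 22 mm is a 30 x 30 mm square drive end (flat sides, parallel to its x and y axes), above it a round barrel 26.4 mm across; 40 mm tall in all, 150 g. Underside has a central square hole, 13.8 mm wide, 18 mm deep, parallel to the flats, with inner dimples for the spring ball, so it fits a stud in any of four quarter turns. Origin: centre of the underside, z up through the barrel. May be absent.
- socket_small: Dark steel socket, standing at the start open end up: lower 22 mm is a 30 x 30 mm square drive end (flat sides, parallel to its x and y axes), above it a round barrel 23.6 mm across; 40 mm tall in all, 150 g. Underside has a central square hole, 13.8 mm wide, 18 mm deep, parallel to the flats, with inner dimples for the spring ball, so it fits a stud in any of four quarter turns. Origin: centre of the underside, z up through the barrel. May be absent.
- socket_tiny: Dark steel socket, standing at the start open end up: lower 22 mm is a 30 x 30 mm square drive end (flat sides, parallel to its x and y axes), above it a round barrel 20.8 mm across; 40 mm tall in all, 150 g. Underside has a central square hole, 13.8 mm wide, 18 mm deep, parallel to the flats, with inner dimples for the spring ball, so it fits a stud in any of four quarter turns. Origin: centre of the underside, z up through the barrel. May be absent.
- tin_base: The biggest red steel tin box, closed, 112 x 74 x 40 mm (its x, y, z), 900 g, loose on the bench, x the long way. Origin: centre of the underside. The column is built on its flat lid.
- tin_large: Large red steel tin box, closed, 100 x 64 x 34 mm (its x, y, z), about 400 g, x the long way, flat lid. Origin: centre of the underside. May be absent.
- tin_medium: Medium red steel tin box, closed, 90 x 57 x 34 mm (its x, y, z), about 330 g, x the long way, flat lid. Origin: centre of the underside. May be absent.
- tin_small: Small red steel tin box, closed, 80 x 50 x 34 mm (its x, y, z), about 260 g, x the long way, flat lid. Origin: centre of the underside. May be absent.
- polish_bottle: Bystander: black bottle, 56 mm across, 160 mm tall. Origin: centre of the underside.
- grease_can: Bystander: grey can, 72 mm across, 80 mm tall. Origin: centre of the underside.
- shop_mug: Bystander: white mug, 80 mm across, 90 mm tall. Origin: centre of the underside.
There are look-alikes about, which are no part of the job. What is shaped like the socket_large but yellow is not meant. Leave any white look-alike of the socket_medium alone.

How it is judged:
At the end, for the whole second after the job is handed in: Each socket upright on its own stud, underside within 2 mm of the bar and 3 mm of the stud's axis, ball sprung out; each loose tin flat on the column on the biggest tin, centred on it within 8 mm, parallel within 0.12 rad, larger below smaller; all at rest (((horizontal distance between socket_large and stud0 below 0.003 m and z of socket_large in the frame of stud0 between -0.004 and 0.002 m and value of joint ball0 below 0.001 m) or (horizontal distance between socket_large and stud1 below 0.003 m and z of socket_large in the frame of stud1 between -0.004 and 0.002 m and value of joint ball1 below 0.001 m) or (horizontal distance between socket_large and stud2 below 0.003 m and z of socket_large in the frame of stud2 between -0.004 and 0.002 m and value of joint ball2 below 0.001 m) or (horizontal distance between socket_large and stud3 below 0.003 m and z of socket_large in the frame of stud3 between -0.004 and 0.002 m and value of joint ball3 below 0.001 m)) and angle between each of socket_large, socket_medium, socket_small, socket_tiny's own z axis and vertical below 0.08 rad and linear speed of each of socket_large, socket_medium, socket_small, socket_tiny, tin_large, tin_medium, tin_small below 0.02 m/s and ((horizontal distance between socket_medium and stud0 below 0.003 m and z of socket_medium in the frame of stud0 between -0.004 and 0.002 m and value of joint ball0 below 0.001 m) or (horizontal distance between socket_medium and stud1 below 0.003 m and z of socket_medium in the frame of stud1 between -0.004 and 0.002 m and value of joint ball1 below 0.001 m) or (horizontal distance between socket_medium and stud2 below 0.003 m and z of socket_medium in the frame of stud2 between -0.004 and 0.002 m and value of joint ball2 below 0.001 m) or (horizontal distance between socket_medium and stud3 below 0.003 m and z of socket_medium in the frame of stud3 between -0.004 and 0.002 m and value of joint ball3 below 0.001 m)) and ((horizontal distance between socket_small and stud0 below 0.003 m and z of socket_small in the frame of stud0 between -0.004 and 0.002 m and value of joint ball0 below 0.001 m) or (horizontal distance between socket_small and stud1 below 0.003 m and z of socket_small in the frame of stud1 between -0.004 and 0.002 m and value of joint ball1 below 0.001 m) or (horizontal distance between socket_small and stud2 below 0.003 m and z of socket_small in the frame of stud2 between -0.004 and 0.002 m and value of joint ball2 below 0.001 m) or (horizontal distance between socket_small and stud3 below 0.003 m and z of socket_small in the frame of stud3 between -0.004 and 0.002 m and value of joint ball3 below 0.001 m)) and ((horizontal distance between socket_tiny and stud0 below 0.003 m and z of socket_tiny in the frame of stud0 between -0.004 and 0.002 m and value of joint ball0 below 0.001 m) or (horizontal distance between socket_tiny and stud1 below 0.003 m and z of socket_tiny in the frame of stud1 between -0.004 and 0.002 m and value of joint ball1 below 0.001 m) or (horizontal distance between socket_tiny and stud2 below 0.003 m and z of socket_tiny in the frame of stud2 between -0.004 and 0.002 m and value of joint ball2 below 0.001 m) or (horizontal distance between socket_tiny and stud3 below 0.003 m and z of socket_tiny in the frame of stud3 between -0.004 and 0.002 m and value of joint ball3 below 0.001 m)) and horizontal distance between each of tin_large, tin_medium, tin_small and tin_base below 0.008 m and angle between the x axis of each of tin_large, tin_medium, tin_small and the x axis of tin_base, either way round below 0.12 rad and angle between each of tin_large, tin_medium, tin_small, tin_base's own z axis and vertical below 0.05 rad and z of each of tin_large, tin_medium, tin_small in the frame of tin_base above 0.035 m and z of each of tin_medium, tin_small in the frame of tin_large above 0.028 m and z of tin_small in the frame of tin_medium above 0.028 m); the robot touches nothing.
It fails at once if the polish bottle is moved by more than 3 cm or knocked over (distance of polish_bottle from where it was at the start of the episode above 0.03 m or angle between polish_bottle's own z axis and vertical above 0.5 rad).
It fails at once if the grease can is moved by more than 3 cm or knocked over (distance of grease_can from where it was at the start of the episode above 0.03 m or angle between grease_can's own z axis and vertical above 0.5 rad).
It fails at once if the shop mug is moved by more than 3 cm or knocked over (distance of shop_mug from where it was at the start of the episode above 0.03 m or angle between shop_mug's own z axis and vertical above 0.5 rad).
Of socket_large, socket_medium, socket_small, socket_tiny only 3 to 4 are there at a start; the rules pass over those that are not, and their reading is None.
Of tin_large, tin_medium, tin_small only 2 to 3 are there at a start; the rules pass over those that are not, and their reading is None.
At some moment in a run one of socket_large, socket_medium, socket_small, socket_tiny may be knocked a few centimetres aside while the robot is not near it.
It also fails if it takes over 210 s, if anything falls off the work surface, if the arm or the gripper's body presses on something with over 40 N, if the wrist force passes 120 N, or if a joint passes its speed limit or range.

## Working session

There is one attempt and no reset: what is moved stays moved. The work goes in short steps, Python scripts to look and compute and a shell command to move; the robot and the scene stay as the last step left them, time stands still between calls to the robot, and variables do not carry over. Pictures are saved under pics/ and viewed, at most 14 in all, crops included, and the job is handed in when it is done.

```bash
ls; mkdir -p pics; python3 - <<'E'
from cell import ctrl, imaging
import cv2
for n in("scene","top"):
    im=imaging.capture(n); cv2.imwrite(f"pics/{n}0.png",im[:,:,::-1])
    c=imaging.calibration(n); print(n,c)
print(ctrl.read_state())
E
```

```text
pics
scene {'mtx': array([[441.46579899,   0.        , 320.56332099],
       [  0.        , 441.46579899, 208.33753104],
       [  0.        ,   0.        ,   1.        ]]), 'extrinsics': array([[-0.6198865 ,  0.78454708,  0.01505339,  0.34728003],
       [ 0.57043896,  0.46372263, -0.67790908, -0.24978649],
       [-0.53883218, -0.41163965, -0.73499162,  1.47263035],
       [ 0.        ,  0.        ,  0.        ,  1.        ]])}
top {'mtx': array([[454.84958964,   0.        , 322.81178862],
       [  0.        , 454.84958964, 193.14862122],
       [  0.        ,   0.        ,   1.        ]]), 'extrinsics': array([[-0.01508613, -0.99986081, -0.0071247 ,  0.00832244],
       [-0.99756525,  0.01553594, -0.06798675,  0.57898994],
       [ 0.06808798,  0.00608169, -0.99766078,  1.56529014],
       [ 0.        ,  0.        ,  0.        ,  1.        ]])}
{'t': 0.1, 'qpos': array([ 1.45310112e+00,  3.59317039e-01,  1.11338693e-02, -3.35101956e-04,
       -1.22407976e+00, -2.88095304e-01]), 'qvel': array([-0.00036429, -0.00234808,  0.00160102, -0.00032492, -0.00058398,
        0.00096098]), 'tau': array([-1.27938358e-03, -5.84767592e+01,  2.94108832e+01,  6.95445344e+00,
       -3.14205659e-03,  1.07472124e-05]), 'position': array([0.26630067, 0.61977312, 0.2304442 ]), 'eef_rot': array([ 3.07565633e+00, -6.32925501e-01, -2.96945863e-04]), 'ft_force': array([ 0.79860303, -0.1987268 , -1.38060183]), 'moment': array([-0.02872052,  0.06987901,  0.02785727]), 'grasp_force': 0.0, 'opening': 0.08518377379509384}
```

View pics/scene0.png

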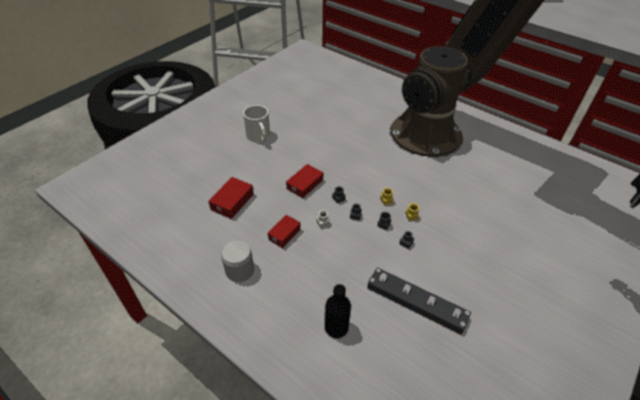

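View pics/top0.png

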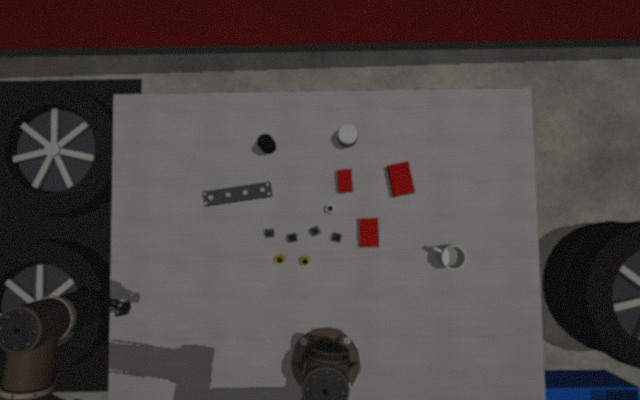

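The top view shows four dark sockets at (269,233), (292,238), (314,231) and (336,237), and the rack at (237,194). Tins are at (400,179) base, (369,233) and (345,181). The yellow pair at (280,259) and (305,260) and the white one at (328,209) are decoys.

```bash
cat > h.py <<'E'
import numpy as np, cv2
from cell import ctrl, imaging
from scipy.spatial.transform import Rotation as Rn
CAL={n:imaging.calibration(n) for n in("scene","top")}
def grab(n,k=4): return np.mean([imaging.capture(n).astype(float) for _ in range(k)],0)
def world(n,uv,z):
    c=CAL[n];E=c["extrinsics"];R,t=E[:3,:3],E[:3,3];o=-R.T@t
    d=R.T@np.linalg.inv(c["mtx"])@np.array([uv[0],uv[1],1.]);return o+d*(z-o[2])/d[2]
def pix(n,p):
    c=CAL[n];E=c["extrinsics"];q=c["mtx"]@(E[:3,:3]@np.asarray(p)+E[:3,3]);return q[:2]/q[2]
def rect(im):  # rectify top image to plane? (helper: list blobs of a mask)
    pass
def blobs(mask,amin=15):
    cs,_=cv2.findContours(mask.astype(np.uint8),cv2.RETR_EXTERNAL,cv2.CHAIN_APPROX_NONE)
    return [c for c in cs if cv2.contourArea(c)>=amin]
def up(im,x0,y0,x1,y1,s=4):
    """crop upsampled; pixel u -> (u+.5)/s-.5+x0"""
    return cv2.resize(im[y0:y1,x0:x1],None,fx=s,fy=s,interpolation=cv2.INTER_CUBIC)
def back(c,x0,y0,s=4): return (np.asarray(c,float)+.5)/s-.5+np.array([x0,y0])
def rects(n,mask,x0,y0,z,s=4,amin=200):
    """min-area rects of blobs, corners cast onto plane z -> centre, sizes, yaw of long side"""
    out=[]
    for c in blobs(mask,amin):
        w=np.array([world(n,p,z)[:2] for p in back(c[:,0,:],x0,y0,s)],np.float32)
        (cx,cy),(a,b),ang=cv2.minAreaRect(w*1000)
        if a<b: a,b,ang=b,a,ang+90
        m=cv2.moments(c); out.append((cx,cy,a,b,(ang+90)%180-90,m['m10']/m['m00']/s+x0,m['m01']/m['m00']/s+y0))
    return out
def st():
    s=ctrl.read_state();R=Rn.from_rotvec(s["eef_rot"]).as_matrix()
    return s,R
def go(x,y,z,yaw=None):
    """print shift in tool axes (share of 25cm) and turn share; yaw = dir of tool y (rad), mod pi"""
    s,R=st();d=np.array([x,y,z])-s["position"];tl=R.T@d/.25
    cur=np.arctan2(R[1,1],R[0,1])
    print("t",round(s["t"],2),"pos",s["position"].round(4),"tool y yaw deg",round(np.degrees(cur),2),"tilt",R[:,2].round(4),"dist mm",(np.linalg.norm(d)*1e3).round(1))
    print("shift shares",tl.round(4))
    if yaw is not None:
        dy=(yaw-cur+np.pi/2)%np.pi-np.pi/2
        print("turn about tool z share",round(-dy/np.pi,4),"deg",round(np.degrees(dy),2), "q6",s["qpos"][5].round(3))
E
python3 - <<'E'
from h import *
im=grab("top",6); np.save("top0.npy",im)
x0,y0,x1,y1=195,120,425,270
u=up(im,x0,y0,x1,y1).clip(0,255)
r,g,b=u[...,0],u[...,1],u[...,2]
red=(r>80)&(g<0.45*r)
print("red z=.034/.04")
for z in(.04,.034):
    for q in rects("top",red,x0,y0,z): print(z,np.round(q,1))
dark=(u.max(2)<70)
print("dark")
for q in rects("top",dark,x0,y0,.03): print(np.round(q,1))
yel=(r>90)&(b<.5*r)&(g>.6*r)
cv2.imwrite("pics/crop1.png",cv2.resize(u[:,:,::-1].astype(np.uint8),(800,522)))
E
```

```text
red z=.034/.04
0.04 [ 441.6 -155.4   93.6   60.4    0.8  369.1  232.6]
0.04 [620.4 -75.8  75.5  46.1   2.8 344.8 180.8]
0.04 [ 623.7 -269.9  106.7   69.9   10.7  401.2  179. ]
0.034 [ 441.5 -156.    93.9   60.6    0.8  369.1  232.6]
0.034 [621.  -76.   75.8  46.2   2.8 344.8 180.8]
0.034 [ 624.3 -270.9  107.1   70.2   10.7  401.2  179. ]
dark
[346.6  65.7  18.7  18.   -0.8 304.8 261.4]
[352.6 152.2  18.   17.9  89.5 279.6 259.9]
[427.3 110.7  35.5  27.3 -81.9 291.7 237.8]
[426.4 -42.5  32.7  28.4  74.3 336.1 237.4]
[443.7 188.1  32.8  26.6  89.1 269.1 233.2]
[449.1  32.1  32.7  26.9 -64.4 314.4 231.2]
[ 440.4 -120.4   92.7    8.8    1.4  358.7  233.1]
[526.8 -23.5  14.8  14.4  32.8 330.1 208.3]
[580.4 296.8 236.8  53.3 -82.6 237.7 194.2]
[617.1 -47.8  71.2   8.    4.5 336.7 182.1]
[ 615.2 -229.5  105.7   14.3   10.6  389.3  181.9]
[749.6 196.9  77.2  72.4 -27.3 264.9 145. ]
[756.1 -70.3  78.1  45.3  59.7 340.4 142.5]
```

View pics/crop1.png

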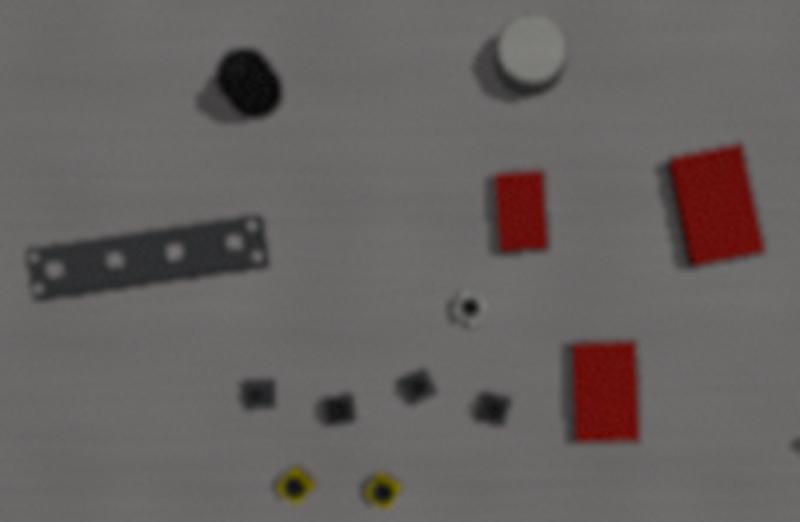

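The crop shows only tin_large (369,233) and tin_small (345,181) loose, plus the base at (401,179). All four sockets stand clear of each other, and the bright studs are on the rack.

```bash
python3 - <<'E'
from h import *
im=np.load("top0.npy")
x0,y0,x1,y1=198,178,276,210
u=up(im,x0,y0,x1,y1,8).clip(0,255); g=u.mean(2)
# rack mask then bright blobs inside
for th in(85,100,115):
  for c in blobs(g>th,60):
    m=cv2.moments(c); a=m['m00']
    if a>3000: continue
    p=back([m['m10']/a,m['m01']/a],x0,y0,8); print(th,a,p.round(2),(world("top",p,.0475)[:2]*1e3).round(1))
s=grab("scene",6); np.save("scene0.npy",s)
x0,y0,x1,y1=360,260,480,335
u=up(s,x0,y0,x1,y1,6).clip(0,255); cv2.imwrite("pics/rack_s.png",u[:,:,::-1].astype(np.uint8))
for n,p in(("top",(.58,.2968,.03)),): print(pix("scene",p))
print("sockets");go(.4437,.190,.23,np.pi/2*0)
E
```

```text
[416.62403098 294.53915896]
sockets
t 0.7 pos [0.2665 0.6201 0.2313] tool y yaw deg -113.25 tilt [-0.  0. -1.] dist mm 465.2
shift shares [1.3305 1.301  0.0053]
turn about tool z share 0.3708 deg -66.75 q6 -0.288
```

View pics/rack_s.png

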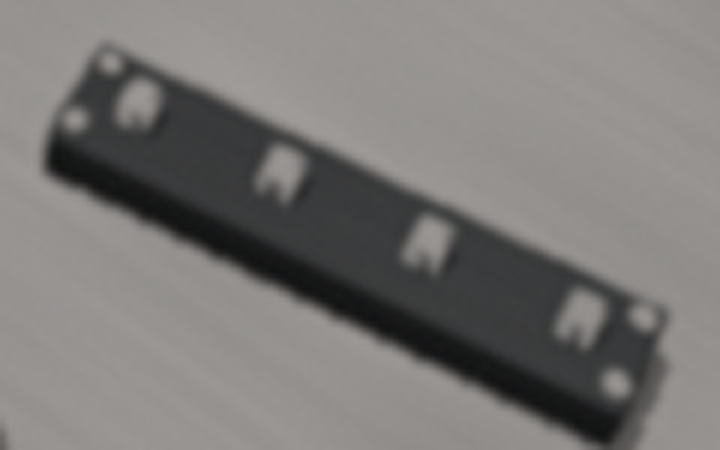

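The scene crop shows four bright studs in a line, with a dark ball mark on each face toward the camera, and four screw heads at the bar's corners. I'll use those as fiducials.

```bash
python3 - <<'E'
from h import *
def bl(n,im,x0,y0,x1,y1,s,ths):
  u=up(im,x0,y0,x1,y1,s).clip(0,255); g=u.mean(2)
  for th in ths:
    k,lab,stt,cen=cv2.connectedComponentsWithStats((g>th).astype(np.uint8))
    print(n,th)
    for i in range(1,k):
      if 40<stt[i,4]<3000:
        m=lab==i; w=np.where(m,np.maximum(g-th,0),0); yy,xx=np.mgrid[:g.shape[0],:g.shape[1]]
        p=back([(xx*w).sum()/w.sum(),(yy*w).sum()/w.sum()],x0,y0,s)
        print(stt[i,4],p.round(2),*[(world(n,p,z)[:2]*1e3).round(1) for z in(.03,.039,.0475)])
bl("top",np.load("top0.npy"),198,178,276,210,8,(80,90))
bl("scene",np.load("scene0.npy"),360,260,480,335,6,(100,))
E
```

```text
top 80
389 [266.97 184.3 ] [612.1 192.7] [611.3 191.5] [610.6 190.4]
1017 [261.89 189.09] [595.7 210.4] [595.  209.1] [594.3 207.9]
1201 [244.72 191.98] [586.6 270. ] [586.  268.4] [585.3 266.9]
385 [268.54 193.19] [581.1 187.4] [580.5 186.3] [579.9 185.2]
1054 [227.61 194.22] [579.8 329.4] [579.2 327.5] [578.6 325.6]
1145 [210.18 197.02] [571.  389.9] [570.4 387.7] [569.9 385.5]
top 90
180 [266.97 184.32] [612.1 192.7] [611.3 191.5] [610.5 190.4]
699 [261.87 189.08] [595.8 210.5] [595.1 209.2] [594.4 208. ]
872 [244.71 191.98] [586.6 270.1] [586.  268.5] [585.3 267. ]
698 [227.61 194.2 ] [579.8 329.5] [579.2 327.5] [578.6 325.7]
181 [268.57 193.23] [581.  187.3] [580.4 186.2] [579.8 185.1]
54 [204.2  193.46] [583.7 410.8] [583.  408.4] [582.4 406.1]
768 [210.17 197.03] [570.9 390. ] [570.4 387.7] [569.8 385.5]
125 [205.36 202.51] [552.2 406.6] [551.7 404.3] [551.3 402. ]
scene 100
1571 [382.66 276.38] [587.2 208.6] [592.9 211.1] [598.4 213.4]
1640 [406.67 287.65] [578.4 269.3] [584.2 271.2] [589.8 272.9]
1728 [431.05 299.54] [570.8 329.2] [576.8 330.4] [582.4 331.6]
1815 [456.6  311.96] [563.1 389.3] [569.2 390. ] [574.8 390.5]
609 [462.28 323.46] [581.1 411.9] [587.  412.3] [592.5 412.7]
```

```bash

python3 -m creep '[[[0.11,0.108,0,0,0,0,0.4],[0.11,0.108,0,0,0,0,0.4],[0.11,0.108,0,0,0,0,0.4],[0.11,0.108,0,0,0,0,0.4],[0.11,0.108,0,0,0,0,0.4]]]' 40
python3 -m creep '[[[0.11,0.108,0,0,0,0,0.4],[0.11,0.108,0,0,0,0,0.4],[0.11,0.108,0,0,0,0,0.4],[0.11,0.108,0,0,0,0,0.4],[0.11,0.108,0,0,0,0,0.4]]]'
python3 -m creep '[[[0.11,0.108,0,0,0,0,0.4],[0.11,0.108,0,0,0,0,0.4],[0,0,0,0,0,0.037,0.4],[0,0,0,0,0,0.037,0.4],[0,0,0,0,0,0.037,0.4]]]'
python3 -m creep '[[[0,0,0,0,0,0.037,0.4],[0,0,0,0,0,0.037,0.4],[0,0,0,0,0,0.037,0.4],[0,0,0,0,0,0.037,0.4],[0,0,0,0,0,0.037,0.4]]]'
python3 -m creep '[[[0,0,0,0,0,0.037,0.4],[0,0,0,0,0,0.037,0.4],[0,0,0,0,0,0,0.4],[0,0,0,0,0,0,0.4]]]'
python3 - <<'E'
from h import *
go(.4437,.187,.004,0)
print(ctrl.read_state()["opening"])
E
```

```text
t: 1.12
position: [0.3398, 0.4401, 0.2314]
eef_rot: [-3.077, 0.632, -0.0]
ft_force: [0.9, 0.1, -0.4]
opening: 0.051
grasp_force: 0.0
t: 1.53
position: [0.4128, 0.2618, 0.2317]
eef_rot: [-3.076, 0.632, -0.001]
ft_force: [0.8, -0.0, 0.9]
opening: 0.0515
grasp_force: 0.0
t: 1.95
position: [0.4421, 0.1912, 0.2316]
eef_rot: [-2.916, 1.168, -0.0]
ft_force: [0.2, 0.1, 0.3]
opening: 0.0512
grasp_force: 0.0
t: 2.37
position: [0.4418, 0.1922, 0.2315]
eef_rot: [-2.461, 1.953, -0.0]
ft_force: [-0.6, -0.6, 0.3]
opening: 0.0512
grasp_force: 0.0
t: 2.7
position: [0.4418, 0.1922, 0.2315]
eef_rot: [-2.228, 2.214, 0.0]
ft_force: [0.9, -0.7, 0.0]
opening: 0.0512
grasp_force: 0.0
t 2.7 pos [0.4418 0.1922 0.2315] tool y yaw deg -179.64 tilt [ 2.e-04  2.e-04 -1.e+00] dist mm 227.5
shift shares [ 0.0211 -0.0074  0.9098]
turn about tool z share 0.002 deg -0.36 q6 -0.814
0.05123485343171976
```

```bash

python3 -m creep '[[[0.021,-0.007,0.15,0,0,0.002,0.4],[0,0,0.15,0,0,0,0.4],[0,0,0.15,0,0,0,0.4],[0,0,0.15,0,0,0,0.4],[0,0,0.15,0,0,0,0.4]]]'
python3 -m creep '[[[0,0,0.08,0,0,0,0.4],[0,0,0.06,0,0,0,0.4],[0,0,0.018,0,0,0,0.4],[0,0,0,0,0,0,0.7],[0,0,0,0,0,0,0.8]]]'
python3 -m creep '[[[0,0,0,0,0,0,0.8],[0,0,0,0,0,0,0.8],[0,0,0,0,0,0,0.8],[0,0,0,0,0,0,0.8]]]'
python3 - <<'E'
from h import *
go(.4437,.187,.004,0)
im=grab("scene",2)[130:330,250:490]
cv2.imwrite("pics/g1.png",cv2.resize(im[:,:,::-1],None,fx=3,fy=3).clip(0,255).astype(np.uint8))
E
```

```text
t: 3.12
position: [0.4436, 0.187, 0.0428]
eef_rot: [-2.221, 2.219, -0.0]
ft_force: [-0.4, 0.1, -0.4]
opening: 0.051
grasp_force: 0.0
t: 3.53
position: [0.4439, 0.1873, 0.0049]
eef_rot: [-2.219, 2.223, -0.0]
ft_force: [-0.5, -0.0, 0.3]
opening: 0.029
grasp_force: 39.7
t: 3.87
position: [0.4438, 0.1873, 0.005]
eef_rot: [-2.217, 2.224, 0.0]
ft_force: [1.0, -0.4, -0.9]
opening: 0.0293
grasp_force: 39.3
t 3.87 pos [0.4438 0.1873 0.005 ] tool y yaw deg 179.8 tilt [ 0.001   0.0011 -1.    ] dist mm 1.0
shift shares [0.0011 0.0004 0.004 ]
turn about tool z share -0.0011 deg 0.2 q6 -0.812
```

View pics/g1.png

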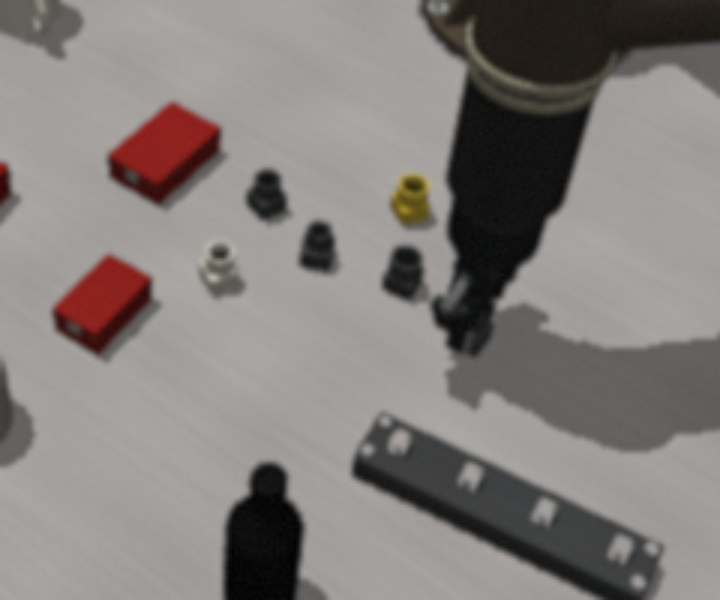

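The first socket is between the fingers, with clear space around it. I'll regrip it at a quarter turn to centre it on both axes.

```bash

python3 -m creep '[[[0,0,0,0,0,0,0.4],[0,0,0,0,0,0,0.4],[0,0,0,0,0,0,0.4],[0,0,0,0,0,-0.038,0.4],[0,0,0,0,0,-0.038,0.4]]]'
python3 -m creep '[[[0,0,0,0,0,-0.038,0.4],[0,0,0,0,0,-0.038,0.4],[0,0,0,0,0,-0.038,0.4],[0,0,0,0,0,-0.038,0.4],[0,0,0,0,0,-0.038,0.4]]]'
python3 -m creep '[[[0,0,0,0,0,-0.038,0.4],[0,0,0,0,0,-0.038,0.4],[0,0,0,0,0,-0.038,0.4],[0,0,0,0,0,-0.038,0.4],[0,0,0,0,0,-0.038,0.4]]]'
python3 -m creep '[[[0,0,0,0,0,-0.038,0.4],[0,0,0,0,0,-0.005,0.4],[0,0,0,0,0,0,0.8],[0,0,0,0,0,0,0.8],[0,0,0,0,0,0,0.8]]]'
python3 -m creep '[[[0,0,0,0,0,0,0.8],[0,0,0,0,0,0,0.8],[0,0,-0.1,0,0,0,0.8],[0,0,-0.16,0,0,0,0.8],[0,0,-0.16,0,0,0,0.8]]]' 60
python3 - <<'E'
from h import *
C=np.array([.5815,.2985]);a=np.radians(7.5);v=np.array([-np.sin(a),np.cos(a)])
for k in range(4): print(k,(C+v*(-.09+.06*k)).round(4))
p=C+v*.09
go(p[0],p[1],.11,np.pi/2+a)
E
```

```text
t: 4.38
position: [0.4436, 0.187, 0.0043]
eef_rot: [2.472, -1.939, 0.0]
ft_force: [-0.7, -0.2, -0.3]
opening: 0.0515
grasp_force: 0.0
t: 4.8
position: [0.4436, 0.187, 0.0043]
eef_rot: [2.933, -1.126, -0.0]
ft_force: [-0.4, -0.3, -0.2]
opening: 0.0513
grasp_force: 0.0
t: 5.22
position: [0.4436, 0.187, 0.0043]
eef_rot: [3.134, -0.213, -0.0]
ft_force: [0.4, -0.0, 0.5]
opening: 0.0514
grasp_force: 0.0
t: 5.63
position: [0.4437, 0.1871, 0.0045]
eef_rot: [-3.141, 0.015, -0.001]
ft_force: [-0.2, -0.2, 3.3]
opening: 0.0293
grasp_force: 39.8
t: 6.05
position: [0.4422, 0.1858, 0.1092]
eef_rot: [3.138, -0.013, -0.005]
ft_force: [1.4, 0.9, -1.6]
opening: 0.0288
grasp_force: 59.9
0 [0.5932 0.2093]
1 [0.5854 0.2688]
2 [0.5776 0.3282]
3 [0.5698 0.3877]
t 6.05 pos [0.4422 0.1858 0.1092] tool y yaw deg -90.47 tilt [-0.0034 -0.0031 -1.    ] dist mm 238.8
shift shares [ 0.5034 -0.8119 -0.0074]
turn about tool z share -0.0443 deg 7.97 q6 0.754
```

```bash

python3 -m creep '[[[0.072,-0.116,0,0,0,0,0.8],[0.072,-0.116,0,0,0,0,0.8],[0.072,-0.116,0,0,0,0,0.8],[0.072,-0.116,0,0,0,0,0.8],[0.072,-0.116,0,0,0,0,0.8]]]'
python3 -m creep '[[[0.072,-0.116,0,0,0,0,0.8],[0.072,-0.116,0,0,0,0,0.8],[0,0,0,0,0,-0.022,0.8],[0,0,0,0,0,-0.022,0.8],[0,0,0,0,0,0,0.8]]]'
python3 -m creep '[[[0,0,0,0,0,0,0.8],[0,0,0,0,0,0,0.8],[0,0,0,0,0,0,0.8]]]'
python3 - <<'E'
from h import *
go(.5698,.3877,.055,np.pi/2+np.radians(7.5))
E
```

```text
t: 6.47
position: [0.5348, 0.3324, 0.1089]
eef_rot: [3.141, -0.013, -0.001]
ft_force: [0.6, 1.3, -0.7]
opening: 0.0287
grasp_force: 60.0
t: 6.88
position: [0.5704, 0.3891, 0.1076]
eef_rot: [3.133, 0.21, -0.003]
ft_force: [0.4, -0.1, -0.9]
opening: 0.0286
grasp_force: 60.0
t: 7.13
position: [0.5707, 0.3888, 0.1094]
eef_rot: [-3.135, -0.203, 0.0]
ft_force: [0.3, -0.3, -0.4]
opening: 0.0289
grasp_force: 60.0
t 7.13 pos [0.5707 0.3888 0.1094] tool y yaw deg -82.59 tilt [-1.e-04  0.e+00 -1.e+00] dist mm 54.4
shift shares [-0.0043  0.0037  0.2175]
turn about tool z share -0.0005 deg 0.09 q6 0.821
```

```bash

python3 -m creep '[[[-0.004,0.004,0.1,0,0,0,0.8],[0,0,0.1,0,0,0,0.8],[0,0,0.012,0,0,0,0.8],[0,0,0,0,0,0,0.8],[0,0,0,0,0,0,0.8]]]'
python3 -m creep '[[[0,0,0.006,0,0,0,0.8],[0,0,0.006,0,0,0,0.8],[0,0,0.006,0,0,0,0.8],[0,0,0,0,0,0,0.8]]]'
python3 -m creep '[[[0,0,0.006,0,0,0,0.8],[0,0,0,0,0,0,0.8]]]'
python3 - <<'E'
from h import *
go(.5698,.3877,.035,np.pi/2+np.radians(7.5));s=ctrl.read_state();print(s["ft_force"],s["moment"])
E
```

```text
t: 7.55
position: [0.5706, 0.3881, 0.0573]
eef_rot: [-3.135, -0.206, -0.001]
ft_force: [0.9, -0.4, -1.0]
opening: 0.0288
grasp_force: 60.0
t: 7.88
position: [0.5701, 0.3881, 0.0522]
eef_rot: [-3.134, -0.206, -0.001]
ft_force: [-0.6, 0.7, -2.0]
opening: 0.0288
grasp_force: 60.0
t: 8.05
position: [0.57, 0.388, 0.0503]
eef_rot: [-3.135, -0.206, 0.0]
ft_force: [0.2, -0.7, -2.3]
opening: 0.0282
grasp_force: 60.0
t 8.05 pos [0.57   0.388  0.0503] tool y yaw deg -82.47 tilt [-1.e-04  0.e+00 -1.e+00] dist mm 15.3
shift shares [-0.0008  0.0009  0.061 ]
turn about tool z share 0.0002 deg -0.03 q6 0.823
[ 0.22226252 -0.65730936 -2.30526681] [-0.00663828  0.00921096  0.00047104]
```

```bash

for i in 1 ; do python3 -m creep '[[[0,0,0.008,0,0,0,0.8],[0,0,0,0,0,0,0.8]]]'; done
python3 -m creep '[[[0,0,0.008,0,0,0,0.8],[0,0,0,0,0,0,0.8]]]'
python3 -m creep '[[[0,0,0.008,0,0,0,0.8],[0,0,0,0,0,0,0.8]]]'
```

```text
t: 8.22
position: [0.5699, 0.3878, 0.0479]
eef_rot: [3.135, 0.206, -0.001]
ft_force: [-0.3, -0.3, -1.4]
opening: 0.0284
grasp_force: 60.0
t: 8.38
position: [0.5703, 0.3881, 0.0461]
eef_rot: [-3.135, -0.206, -0.001]
ft_force: [0.7, -0.1, -1.1]
opening: 0.029
grasp_force: 60.1
t: 8.55
position: [0.571, 0.3885, 0.0446]
eef_rot: [-3.134, -0.207, -0.003]
ft_force: [3.8, 0.0, -0.5]
opening: 0.0291
grasp_force: 60.2
```

```bash

python3 -m creep '[[[0,0,0.008,0,0,0,0.8],[0,0,0,0,0,0,0.8]]]'
python3 -m creep '[[[0,0,0.008,0,0,0,0.8],[0,0,0,0,0,0,0.8]]]'
python3 -m creep '[[[0,0,0.008,0,0,0,0.8],[0,0,0,0,0,0,0.8]]]'
python3 -m creep '[[[0,0,0.008,0,0,0,0.8],[0,0,0,0,0,0,0.8]]]'
python3 -m creep '[[[0,0,0.008,0,0,0,0.8],[0,0,0,0,0,0,0.8]]]'
```

```text
t: 8.72
position: [0.5712, 0.3886, 0.0427]
eef_rot: [-3.134, -0.207, -0.003]
ft_force: [5.4, 1.0, -0.6]
opening: 0.0288
grasp_force: 60.2
t: 8.88
position: [0.5712, 0.3886, 0.0406]
eef_rot: [-3.134, -0.206, -0.003]
ft_force: [7.1, 1.5, -1.7]
opening: 0.0287
grasp_force: 60.0
t: 9.05
position: [0.5705, 0.3881, 0.0377]
eef_rot: [-3.134, -0.206, -0.001]
ft_force: [8.6, 2.0, -6.1]
opening: 0.0288
grasp_force: 59.7
t: 9.22
position: [0.57, 0.3878, 0.0356]
eef_rot: [3.135, 0.206, -0.0]
ft_force: [6.1, 0.3, -4.3]
opening: 0.0289
grasp_force: 59.9
t: 9.38
position: [0.57, 0.3879, 0.0347]
eef_rot: [3.135, 0.207, 0.0]
ft_force: [2.6, -0.4, 2.7]
opening: 0.029
grasp_force: 60.5
```

```bash

python3 -m creep '[[[0,0,0.006,0,0,0,0.8],[0,0,0,0,0,0,0.8]]]'
python3 -m creep '[[[0,0,0.006,0,0,0,0.8],[0,0,0,0,0,0,0.8],[0,0,0,0,0,0,0.8]]]'
```

```text
t: 9.55
position: [0.5701, 0.3879, 0.0346]
eef_rot: [3.135, 0.207, 0.001]
ft_force: [-1.5, -2.3, 12.8]
opening: 0.0284
grasp_force: 61.8
t: 9.8
position: [0.5701, 0.3879, 0.0346]
eef_rot: [-3.134, -0.208, -0.002]
ft_force: [-5.0, -3.5, 22.2]
opening: 0.0289
grasp_force: 63.0
```

Home on stud3: over 22 N with no further travel. Releasing and going for the second socket.

```bash

python3 -m creep '[[[0,0,-0.012,0,0,0,0.8],[0,0,0,0,0,0,0.4],[0,0,0,0,0,0,0.4],[0,0,0,0,0,0,0.4],[0,0,-0.1,0,0,0,0.4]]]'
python3 -m creep '[[[0,0,-0.16,0,0,0,0.4],[0,0,-0.1,0,0,0,0.4],[0,0,0,0,0,0,0.4],[0,0,0,0,0,0,0.4]]]'
python3 - <<'E'
from h import *
go(.427,.1095,.1258,np.radians(98))
im=grab("top",2)[120:270,190:430]
cv2.imwrite("pics/t2.png",cv2.resize(im[:,:,::-1],None,fx=3,fy=3,interpolation=2).clip(0,255).astype(np.uint8))
E
```

```text
t: 10.22
position: [0.5668, 0.3853, 0.0536]
eef_rot: [3.129, 0.204, -0.013]
ft_force: [0.1, -1.2, -1.2]
opening: 0.0512
grasp_force: 0.0
t: 10.55
position: [0.5703, 0.3886, 0.1259]
eef_rot: [-3.133, -0.206, -0.002]
ft_force: [-0.4, -0.8, -0.6]
opening: 0.0512
grasp_force: 0.0
t 10.55 pos [0.5703 0.3886 0.1259] tool y yaw deg -82.46 tilt [ 0.0014  0.0021 -1.    ] dist mm 313.8
shift shares [-0.7147  1.0317 -0.0028]
turn about tool z share -0.0026 deg 0.46 q6 0.823
```

View pics/t2.png

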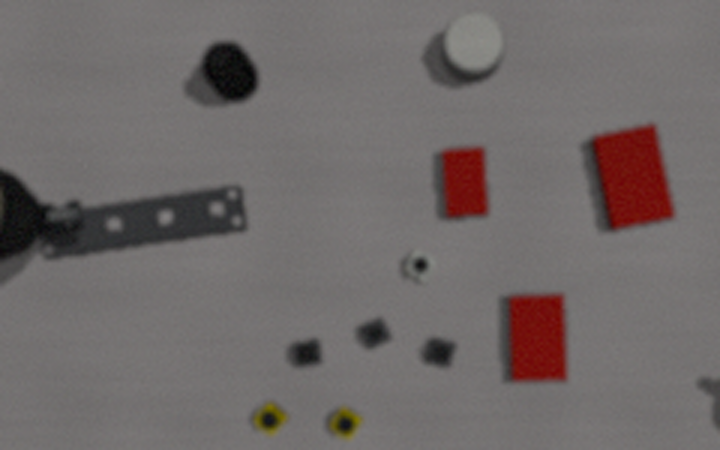

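The image shows three sockets left at their old places, with the decoys and tins unmoved.

```bash

python3 -m creep '[[[-0.0794,0.1146,0,0,0,0,0.4],[-0.0794,0.1146,0,0,0,0,0.4],[-0.0794,0.1146,0,0,0,0,0.4],[-0.0794,0.1146,0,0,0,0,0.4],[-0.0794,0.1146,0,0,0,0,0.4]]]' 40
python3 -m creep '[[[-0.0794,0.1146,0,0,0,0,0.4],[-0.0794,0.1146,0,0,0,0,0.4],[-0.0794,0.1146,0,0,0,0,0.4],[-0.0794,0.1146,0,0,0,0,0.4]]]'
python3 -m creep '[[[0,0,0.1,0,0,0,0.4],[0,0,0.14,0,0,0,0.4],[0,0,0.14,0,0,0,0.4],[0,0,0.1,0,0,0,0.4],[0,0,0,0,0,0,0.4]]]'
python3 - <<'E'
from h import *
go(.427,.1095,.0045,np.radians(98))
E
```

```text
t: 11.07
position: [0.4885, 0.2308, 0.1225]
eef_rot: [3.133, 0.206, -0.004]
ft_force: [0.3, 0.1, 0.5]
opening: 0.0514
grasp_force: 0.0
t: 11.4
position: [0.4248, 0.1069, 0.1229]
eef_rot: [3.133, 0.206, -0.004]
ft_force: [0.4, 0.6, 0.0]
opening: 0.0513
grasp_force: 0.0
t: 11.82
position: [0.423, 0.106, -0.0005]
eef_rot: [3.129, 0.204, -0.014]
ft_force: [-1.6, -0.3, -0.9]
opening: 0.0512
grasp_force: 0.0
t 11.82 pos [ 0.423   0.106  -0.0005] tool y yaw deg -82.55 tilt [-0.0085 -0.0063 -0.9999] dist mm 7.3
shift shares [ 0.0176 -0.0116 -0.0201]
turn about tool z share -0.003 deg 0.55 q6 1.002
```

```bash

python3 -m creep '[[[0,0,-0.01,0,0,0,0.4],[0,0,0,0,0,0,0.4],[0,0,0,0,0,0,0.4]]]'
python3 - <<'E'
from h import *
go(.427,.1095,.0045,np.radians(98))
E
```

```text
t: 12.07
position: [0.4277, 0.1097, 0.0083]
eef_rot: [-3.133, -0.207, -0.003]
ft_force: [0.2, 0.6, 0.2]
opening: 0.0509
grasp_force: 0.0
t 12.07 pos [0.4277 0.1097 0.0083] tool y yaw deg -82.45 tilt [ 0.002   0.0014 -1.    ] dist mm 3.8
shift shares [-0.0027  0.0005  0.015 ]
turn about tool z share -0.0025 deg 0.45 q6 1.002
```

```bash

python3 -m creep '[[[0,0,0.015,0,0,0,0.4],[0,0,0,0,0,0,0.8],[0,0,0,0,0,0,0.8],[0,0,0,0,0,0,0.8],[0,0,0,0,0,0,0.8]]]'
python3 -m creep '[[[0,0,0,0,0,0,0.4],[0,0,0,0,0,0,0.4],[0,0,0,0,0,0,0.4],[0,0,0,0,0,0.038,0.4],[0,0,0,0,0,0.038,0.4]]]'
python3 -m creep '[[[0,0,0,0,0,0.038,0.4],[0,0,0,0,0,0.038,0.4],[0,0,0,0,0,0.038,0.4],[0,0,0,0,0,0.038,0.4],[0,0,0,0,0,0.038,0.4]]]'
python3 -m creep '[[[0,0,0,0,0,0.038,0.4],[0,0,0,0,0,0.038,0.4],[0,0,0,0,0,0.038,0.4],[0,0,0,0,0,0.038,0.4],[0,0,0,0,0,0.038,0.4]]]'
python3 -m creep '[[[0,0,0,0,0,0.006,0.4],[0,0,0,0,0,0,0.8],[0,0,0,0,0,0,0.8],[0,0,0,0,0,0,0.8],[0,0,0,0,0,0,0.8]]]' 60
python3 -m creep '[[[0,0,-0.06,0,0,0,0.8],[0,0,-0.14,0,0,0,0.8],[0,0,-0.14,0,0,0,0.8],[0,0,-0.08,0,0,0,0.8],[0,0,0,0,0,0,0.8]]]'
python3 - <<'E'
from h import *
go(.5779,.3284,.11,np.radians(7.5))
E
```

```text
t: 12.48
position: [0.427, 0.1092, 0.0038]
eef_rot: [-3.134, -0.207, -0.002]
ft_force: [-1.9, 0.1, 4.8]
opening: 0.0289
grasp_force: 39.6
t: 12.9
position: [0.4267, 0.1089, 0.0031]
eef_rot: [-3.137, 0.177, -0.0]
ft_force: [1.2, 0.0, 0.3]
opening: 0.0514
grasp_force: 0.0
t: 13.32
position: [0.4267, 0.1089, 0.003]
eef_rot: [2.946, -1.092, -0.0]
ft_force: [0.7, -0.1, -0.6]
opening: 0.0515
grasp_force: 0.0
t: 13.73
position: [0.4267, 0.1089, 0.003]
eef_rot: [2.494, -1.91, -0.0]
ft_force: [-0.2, 0.2, 1.0]
opening: 0.0513
grasp_force: 0.0
t: 14.15
position: [0.4268, 0.109, 0.0034]
eef_rot: [-2.485, 1.922, -0.0]
ft_force: [-0.6, -0.8, 4.8]
opening: 0.029
grasp_force: 57.1
t: 14.57
position: [0.429, 0.1104, 0.1123]
eef_rot: [-2.48, 1.917, -0.004]
ft_force: [1.6, -0.1, -2.1]
opening: 0.0294
grasp_force: 58.2
t 14.57 pos [0.429  0.1104 0.1123] tool y yaw deg -165.4 tilt [ 0.0063  0.0042 -1.    ] dist mm 264.0
shift shares [-0.6936 -0.7962  0.0166]
turn about tool z share 0.0394 deg -7.1 q6 -0.447
```

```bash

python3 -m creep '[[[0,0,0,0,0,0.0197,0.8],[0,0,0,0,0,0.0197,0.8],[0,0,0,0,0,0,0.8],[0,0,0,0,0,0,0.8]]]'
python3 - <<'E'
from h import *
go(.5779,.3284,.11,np.radians(7.5))
E
```

```text
t: 14.9
position: [0.4263, 0.1087, 0.1075]
eef_rot: [2.361, -2.071, -0.001]
ft_force: [-0.7, -0.6, -2.1]
opening: 0.0291
grasp_force: 58.0
t 14.9 pos [0.4263 0.1087 0.1075] tool y yaw deg -172.53 tilt [-9.e-04 -5.e-04 -1.e+00] dist mm 266.9
shift shares [-0.7925 -0.7155 -0.0109]
turn about tool z share -0.0001 deg 0.03 q6 -0.57
```

```bash

python3 -m creep '[[[-0.099,-0.0894,0,0,0,0,0.8],[-0.099,-0.0894,0,0,0,0,0.8],[-0.099,-0.0894,0,0,0,0,0.8],[-0.099,-0.0894,0,0,0,0,0.8],[-0.099,-0.0894,0,0,0,0,0.8]]]'
python3 -m creep '[[[-0.099,-0.0894,0,0,0,0,0.8],[-0.099,-0.0894,0,0,0,0,0.8],[-0.0995,-0.09,0,0,0,0,0.8],[0,0,0,0,0,0,0.8],[0,0,0,0,0,0,0.8]]]'
python3 -m creep '[[[0,0,0.06,0,0,0,0.8],[0,0,0.08,0,0,0,0.8],[0,0,0.05,0,0,0,0.8],[0,0,0,0,0,0,0.8],[0,0,0,0,0,0,0.8]]]'
python3 - <<'E'
from h import *
go(.5779,.3284,.052,np.radians(7.5))
E
```

```text
t: 15.32
position: [0.5224, 0.2469, 0.1072]
eef_rot: [2.361, -2.071, -0.0]
ft_force: [1.0, -0.1, -1.0]
opening: 0.0292
grasp_force: 58.0
t: 15.73
position: [0.5793, 0.3291, 0.1059]
eef_rot: [2.36, -2.07, -0.0]
ft_force: [0.3, -1.1, -1.7]
opening: 0.0292
grasp_force: 58.1
t: 16.15
position: [0.5786, 0.3272, 0.0598]
eef_rot: [2.357, -2.074, -0.0]
ft_force: [-0.5, 0.0, -1.6]
opening: 0.0291
grasp_force: 58.1
t 16.15 pos [0.5786 0.3272 0.0598] tool y yaw deg -172.68 tilt [-0.0015 -0.0017 -1.    ] dist mm 8.0
shift shares [-0.005   0.002   0.0313]
turn about tool z share -0.001 deg 0.18 q6 -0.68
```

```bash

python3 -m creep '[[[-0.004,0.002,0.02,0,0,0,0.8],[0,0,0.01,0,0,0,0.8],[0,0,0,0,0,0,0.8]]]'
python3 -m creep '[[[0,0,0.008,0,0,0,0.8],[0,0,0,0,0,0,0.8]]]'
python3 -m creep '[[[0,0,0.008,0,0,0,0.8],[0,0,0,0,0,0,0.8]]]'
python3 -m creep '[[[0,0,0.008,0,0,0,0.8],[0,0,0,0,0,0,0.8]]]'
python3 - <<'E'
from h import *
go(.5779,.3284,.034,np.radians(7.5));print(ctrl.read_state()["ft_force"])
E
```

```text
t: 16.4
position: [0.5785, 0.3291, 0.0532]
eef_rot: [-2.358, 2.076, 0.0]
ft_force: [-0.0, 0.4, -1.3]
opening: 0.0292
grasp_force: 58.1
t: 16.57
position: [0.5785, 0.3291, 0.0512]
eef_rot: [-2.358, 2.076, 0.0]
ft_force: [-0.7, -0.8, -1.1]
opening: 0.0292
grasp_force: 58.1
t: 16.73
position: [0.5784, 0.329, 0.0489]
eef_rot: [2.358, -2.076, -0.0]
ft_force: [-0.3, -0.3, -2.0]
opening: 0.0292
grasp_force: 58.1
t: 16.9
position: [0.5784, 0.329, 0.0467]
eef_rot: [2.358, -2.076, -0.0]
ft_force: [-0.2, 0.1, -1.5]
opening: 0.0287
grasp_force: 58.1
t 16.9 pos [0.5784 0.329  0.0467] tool y yaw deg -172.72 tilt [-3.e-04 -2.e-04 -1.e+00] dist mm 12.7
shift shares [0.002  0.0021 0.0509]
turn about tool z share -0.0012 deg 0.22 q6 -0.682
[-0.17198201  0.10194313 -1.5014119 ]
```

Entering cleanly, so I'll press on past the ball.

```bash

python3 -m creep '[[[0.002,0.002,0.008,0,0,0,0.8],[0,0,0.008,0,0,0,0.8],[0,0,0,0,0,0,0.8]]]'
python3 -m creep '[[[0,0,0.008,0,0,0,0.8],[0,0,0.008,0,0,0,0.8],[0,0,0,0,0,0,0.8]]]'
python3 -m creep '[[[0,0,0.008,0,0,0,0.8],[0,0,0.008,0,0,0,0.8],[0,0,0,0,0,0,0.8]]]'
python3 -m creep '[[[0,0,0.006,0,0,0,0.8],[0,0,0,0,0,0,0.8],[0,0,0,0,0,0,0.8]]]'
```

```text
t: 17.15
position: [0.5786, 0.3288, 0.043]
eef_rot: [-2.358, 2.075, -0.001]
ft_force: [2.6, 0.0, -1.6]
opening: 0.029
grasp_force: 58.1
t: 17.4
position: [0.5786, 0.3289, 0.0391]
eef_rot: [-2.357, 2.075, -0.0]
ft_force: [2.3, 0.5, 0.1]
opening: 0.0294
grasp_force: 58.1
t: 17.65
position: [0.5778, 0.3284, 0.0342]
eef_rot: [2.357, -2.076, -0.0]
ft_force: [1.5, 1.2, -3.2]
opening: 0.0291
grasp_force: 58.0
t: 17.9
position: [0.5778, 0.3284, 0.0335]
eef_rot: [2.358, -2.076, -0.0]
ft_force: [-0.0, 0.7, 1.8]
opening: 0.0293
grasp_force: 58.2
```

```bash

python3 -m creep '[[[0,0,0.006,0,0,0,0.8],[0,0,0,0,0,0,0.8],[0,0,0,0,0,0,0.8]]]'
python3 -m creep '[[[0,0,0.006,0,0,0,0.8],[0,0,0,0,0,0,0.8],[0,0,0,0,0,0,0.8]]]'
python3 -m creep '[[[0,0,-0.01,0,0,0,0.8],[0,0,0,0,0,0,0.4],[0,0,0,0,0,0,0.4],[0,0,0,0,0,0,0.4],[0,0,-0.08,0,0,0,0.4]]]' 40
python3 -m creep '[[[0,0,-0.12,0,0,0,0.4],[0,0,-0.12,0,0,0,0.4],[0,0,-0.06,0,0,0,0.4],[0,0,0,0,0,0,0.4],[0,0,0,0,0,0,0.4]]]'
python3 - <<'E'
from h import *
im=grab("top",4)
x0,y0,x1,y1=255,220,350,250
u=up(im,x0,y0,x1,y1).clip(0,255)
for q in rects("top",u.max(2)<70,x0,y0,.03): print(np.round(q,1))
go(.449,.0315,.13,np.radians(26))
E
```

```text
t: 18.15
position: [0.5779, 0.3284, 0.0334]
eef_rot: [-2.358, 2.075, -0.0]
ft_force: [-4.9, -0.7, 11.4]
opening: 0.0291
grasp_force: 59.5
t: 18.4
position: [0.5779, 0.3285, 0.0333]
eef_rot: [-2.358, 2.075, -0.001]
ft_force: [-8.6, -2.6, 22.0]
opening: 0.0292
grasp_force: 60.7
t: 18.82
position: [0.5757, 0.3265, 0.0487]
eef_rot: [2.351, -2.072, -0.002]
ft_force: [-0.3, -0.2, -1.3]
opening: 0.051
grasp_force: 0.0
t: 19.23
position: [0.5783, 0.3288, 0.1287]
eef_rot: [-2.357, 2.075, 0.0]
ft_force: [-0.6, -0.9, -0.5]
opening: 0.0509
grasp_force: 0.0
[426.5 -42.4  30.6  26.8  73.7 336.1 237.4]
[448.8  31.8  30.   25.4 -64.3 314.4 231.2]
t 19.43 pos [0.5774 0.3279 0.1265] tool y yaw deg -172.73 tilt [-0.0019 -0.0017 -1.    ] dist mm 323.1
shift shares [ 1.1113  0.6597 -0.0111]
turn about tool z share -0.1041 deg 18.73 q6 -0.682
```

```bash

python3 -m creep '[[[0.1235,0.0733,0,0,0,0,0.4],[0.1235,0.0733,0,0,0,0,0.4],[0.1235,0.0733,0,0,0,0,0.4],[0.1235,0.0733,0,0,0,0,0.4],[0.1235,0.0733,0,0,0,0,0.4]]]'
python3 -m creep '[[[0.1235,0.0733,0,0,0,0,0.4],[0.1235,0.0733,0,0,0,0,0.4],[0.1235,0.0733,0,0,0,0,0.4],[0.1235,0.0733,0,0,0,0.036,0.4],[0,0,0,0,0,0.036,0.4]]]'
python3 -m creep '[[[0,0,0,0,0,0.036,0.4],[0,0,0,0,0,0.036,0.4],[0,0,0,0,0,0.036,0.4],[0,0,0,0,0,0.036,0.4],[0,0,0,0,0,0.036,0.4]]]'
python3 -m creep '[[[0,0,0,0,0,0.036,0.4],[0,0,0,0,0,0.036,0.4],[0,0,0,0,0,0.036,0.4],[0,0,0,0,0,0.036,0.4],[0,0,0,0,0,0,0.4]]]'
python3 - <<'E'
from h import *
go(.4488,.0312,.004,np.radians(-64))
E
```

```text
t: 19.85
position: [0.5054, 0.162, 0.1269]
eef_rot: [2.357, -2.074, -0.001]
ft_force: [0.3, 0.7, 1.2]
opening: 0.0513
grasp_force: 0.0
t: 20.27
position: [0.4455, 0.0276, 0.1269]
eef_rot: [2.097, -2.334, -0.003]
ft_force: [-0.8, 0.2, -0.7]
opening: 0.0509
grasp_force: 0.0
t: 20.68
position: [0.4492, 0.0317, 0.1273]
eef_rot: [1.366, -2.827, 0.0]
ft_force: [0.2, -0.3, -0.5]
opening: 0.0511
grasp_force: 0.0
t: 21.1
position: [0.4492, 0.0318, 0.1273]
eef_rot: [0.698, -3.061, 0.001]
ft_force: [0.2, 0.0, -0.1]
opening: 0.0513
grasp_force: 0.0
t 21.1 pos [0.4492 0.0318 0.1273] tool y yaw deg 115.7 tilt [-1.4e-03 -7.0e-04 -1.0e+00] dist mm 123.3
shift shares [ 0.0018 -0.0013  0.4933]
turn about tool z share -0.0017 deg 0.3 q6 -1.633
```

```bash

python3 -m creep '[[[0.002,-0.001,0.13,0,0,0,0.4],[0,0,0.15,0,0,0,0.4],[0,0,0.12,0,0,0,0.4],[0,0,0.06,0,0,0,0.4],[0,0,0.033,0,0,0,0.4]]]'
python3 -m creep '[[[0,0,0,0,0,0,0.4],[0,0,0,0,0,0,0.8],[0,0,0,0,0,0,0.8],[0,0,0,0,0,0,0.8],[0,0,0,0,0,0,0.8]]]'
python3 -m creep '[[[0,0,0,0,0,0,0.4],[0,0,0,0,0,0,0.4],[0,0,0,0,0,0,0.4],[0,0,0,0,0,-0.0385,0.4],[0,0,0,0,0,-0.0385,0.4]]]'
python3 -m creep '[[[0,0,0,0,0,-0.0385,0.4],[0,0,0,0,0,-0.0385,0.4],[0,0,0,0,0,-0.0385,0.4],[0,0,0,0,0,-0.0385,0.4],[0,0,0,0,0,-0.0385,0.4]]]'
python3 -m creep '[[[0,0,0,0,0,-0.0385,0.4],[0,0,0,0,0,-0.0385,0.4],[0,0,0,0,0,-0.0385,0.4],[0,0,0,0,0,-0.0385,0.4],[0,0,0,0,0,-0.0385,0.4]]]'
python3 -m creep '[[[0,0,0,0,0,-0.0385,0.4],[0,0,0,0,0,0,0.8],[0,0,0,0,0,0,0.8],[0,0,0,0,0,0,0.8],[0,0,0,0,0,0,0.8]]]' 60
python3 -m creep '[[[0,0,-0.06,0,0,0,0.8],[0,0,-0.14,0,0,0,0.8],[0,0,-0.14,0,0,0,0.8],[0,0,-0.08,0,0,0,0.8],[0,0,0,0,0,0,0.8]]]'
python3 -m creep '[[[0,0,0,0,0,0.035,0.8],[0,0,0,0,0,0.035,0.8],[0,0,0,0,0,0.033,0.8],[0,0,0,0,0,0,0.8],[0,0,0,0,0,0,0.8]]]'
python3 - <<'E'
from h import *
go(.5857,.2689,.11,np.radians(7.4))
E
```

```text
t: 21.52
position: [0.4476, 0.0306, 0.0022]
eef_rot: [0.711, -3.055, 0.002]
ft_force: [0.1, -0.9, 0.3]
opening: 0.0513
grasp_force: 0.0
t: 21.93
position: [0.4501, 0.0319, 0.0058]
eef_rot: [-0.707, 3.059, 0.001]
ft_force: [-0.6, 0.6, 3.2]
opening: 0.0294
grasp_force: 40.2
t: 22.35
position: [0.4494, 0.0315, 0.0049]
eef_rot: [-1.078, 2.95, 0.0]
ft_force: [-0.3, 0.2, -0.5]
opening: 0.0514
grasp_force: 0.0
t: 22.77
position: [0.4493, 0.0315, 0.0049]
eef_rot: [-1.909, 2.495, -0.0]
ft_force: [-0.1, 0.6, 0.3]
opening: 0.0512
grasp_force: 0.0
t: 23.18
position: [0.4494, 0.0315, 0.0049]
eef_rot: [-2.566, 1.813, -0.0]
ft_force: [-0.6, -0.2, -0.3]
opening: 0.0514
grasp_force: 0.0
t: 23.6
position: [0.4495, 0.0316, 0.0051]
eef_rot: [-2.663, 1.667, -0.0]
ft_force: [-1.2, -0.7, 6.1]
opening: 0.0289
grasp_force: 59.8
t: 24.02
position: [0.4518, 0.0326, 0.114]
eef_rot: [-2.659, 1.662, -0.007]
ft_force: [0.8, 0.8, -1.4]
opening: 0.0288
grasp_force: 59.8
t: 24.43
position: [0.4489, 0.0314, 0.1092]
eef_rot: [2.364, -2.068, -0.001]
ft_force: [-0.2, 0.5, -2.5]
opening: 0.0285
grasp_force: 59.7
t 24.43 pos [0.4489 0.0314 0.1092] tool y yaw deg -172.36 tilt [-1.e-03 -3.e-04 -1.e+00] dist mm 274.1
shift shares [-0.869  -0.6686 -0.0041]
turn about tool z share 0.0013 deg -0.24 q6 -0.376
```

```bash

python3 -m creep '[[[-0.1086,-0.0836,0,0,0,0.0013,0.8],[-0.1086,-0.0836,0,0,0,0,0.8],[-0.1086,-0.0836,0,0,0,0,0.8],[-0.1086,-0.0836,0,0,0,0,0.8],[-0.1086,-0.0836,0,0,0,0,0.8]]]'
python3 -m creep '[[[-0.1086,-0.0836,0,0,0,0,0.8],[-0.1086,-0.0836,0,0,0,0,0.8],[-0.1086,-0.0836,0,0,0,0,0.8],[0,0,0,0,0,0,0.8],[0,0,0,0,0,0,0.8]]]'
python3 -m creep '[[[0,0,0.06,0,0,0,0.8],[0,0,0.08,0,0,0,0.8],[0,0,0.05,0,0,0,0.8],[0,0,0,0,0,0,0.8],[0,0,0,0,0,0,0.8]]]'
python3 -m creep '[[[0,0,0,0,0,0,0.8],[0,0,0,0,0,0,0.8]]]'
python3 - <<'E'
from h import *
go(.5857,.2689,.051,np.radians(7.4))
E
```

```text
t: 24.85
position: [0.536, 0.1809, 0.1092]
eef_rot: [2.361, -2.072, -0.0]
ft_force: [0.5, 0.1, -0.7]
opening: 0.0287
grasp_force: 59.7
t: 25.27
position: [0.5875, 0.2696, 0.108]
eef_rot: [2.361, -2.07, -0.001]
ft_force: [-0.7, -0.2, -1.1]
opening: 0.0282
grasp_force: 59.8
t: 25.68
position: [0.5867, 0.2672, 0.0616]
eef_rot: [2.358, -2.073, -0.0]
ft_force: [0.2, -0.3, -0.8]
opening: 0.0288
grasp_force: 59.8
t: 25.85
position: [0.588, 0.2685, 0.0636]
eef_rot: [-2.358, 2.074, -0.001]
ft_force: [-0.0, 0.0, -2.6]
opening: 0.0284
grasp_force: 59.8
t 25.85 pos [0.588  0.2685 0.0636] tool y yaw deg -172.66 tilt [ 0.0015  0.001  -1.    ] dist mm 12.8
shift shares [-0.0027  0.0089  0.0502]
turn about tool z share -0.0003 deg 0.06 q6 -0.602
```

```bash

python3 -m creep '[[[-0.002,0.008,0.03,0,0,0,0.8],[0,0,0.016,0,0,0,0.8],[0,0,0,0,0,0,0.8],[0,0,0,0,0,0,0.8],[0,0,0,0,0,0,0.8]]]'
python3 - <<'E'
from h import *
go(.5857,.2689,.051,np.radians(7.4));print(ctrl.read_state()["ft_force"])
E
```

```text
t: 26.27
position: [0.5854, 0.2686, 0.0508]
eef_rot: [2.359, -2.075, 0.0]
ft_force: [-0.2, 0.3, -1.1]
opening: 0.0288
grasp_force: 59.8
t 26.27 pos [0.5854 0.2686 0.0508] tool y yaw deg -172.68 tilt [ 0.e+00 -1.e-04 -1.e+00] dist mm 0.4
shift shares [-0.001  -0.0012 -0.0007]
turn about tool z share -0.0004 deg 0.08 q6 -0.605
[-0.21358562  0.31632137 -1.12383904]
```

```bash

python3 -m creep '[[[0,-0.001,0.008,0,0,0,0.8],[0,0,0.008,0,0,0,0.8],[0,0,0,0,0,0,0.8]]]'
python3 -m creep '[[[0,0,0.008,0,0,0,0.8],[0,0,0.008,0,0,0,0.8],[0,0,0,0,0,0,0.8]]]'
python3 -m creep '[[[0,0,0.008,0,0,0,0.8],[0,0,0.008,0,0,0,0.8],[0,0,0,0,0,0,0.8]]]'
python3 -m creep '[[[0,0,0.008,0,0,0,0.8],[0,0,0.008,0,0,0,0.8],[0,0,0,0,0,0,0.8]]]'
```

```text
t: 26.52
position: [0.5858, 0.2687, 0.0466]
eef_rot: [-2.358, 2.075, -0.0]
ft_force: [0.4, 0.4, -1.3]
opening: 0.0288
grasp_force: 59.9
t: 26.77
position: [0.5867, 0.2691, 0.0431]
eef_rot: [-2.357, 2.073, -0.001]
ft_force: [5.1, 1.0, -1.0]
opening: 0.0283
grasp_force: 59.9
t: 27.02
position: [0.586, 0.2689, 0.0382]
eef_rot: [-2.358, 2.075, -0.0]
ft_force: [6.7, 1.9, -5.0]
opening: 0.0287
grasp_force: 59.7
t: 27.27
position: [0.5855, 0.2687, 0.0351]
eef_rot: [2.359, -2.075, 0.0]
ft_force: [0.0, 1.0, 4.2]
opening: 0.0287
grasp_force: 60.8
```

```bash

python3 -m creep '[[[0,0,0.006,0,0,0,0.8],[0,0,0.006,0,0,0,0.8],[0,0,0,0,0,0,0.8]]]'
python3 -m creep '[[[0,0,-0.012,0,0,0,0.8],[0,0,0,0,0,0,0.4],[0,0,0,0,0,0,0.4],[0,0,0,0,0,0,0.4],[0,0,-0.08,0,0,0,0.4]]]' 40
python3 -m creep '[[[0,0,-0.12,0,0,0,0.4],[0,0,-0.12,0,0,0,0.4],[0,0,-0.06,0,0,0,0.4],[0,0,0,0,0,0,0.4],[0,0,0,0,0,0,0.4]]]'
python3 - <<'E'
from h import *
im=grab("top",4)
x0,y0,x1,y1=255,220,350,250
u=up(im,x0,y0,x1,y1).clip(0,255)
for q in rects("top",u.max(2)<70,x0,y0,.03): print(np.round(q,1))
go(.4265,-.043,.13,np.radians(-106.3))
E
```

```text
t: 27.52
position: [0.5856, 0.2688, 0.0351]
eef_rot: [-2.359, 2.073, -0.001]
ft_force: [-8.4, -2.3, 27.2]
opening: 0.0288
grasp_force: 63.6
t: 27.93
position: [0.5827, 0.2665, 0.0503]
eef_rot: [2.351, -2.071, -0.004]
ft_force: [-0.7, -0.6, -0.1]
opening: 0.0513
grasp_force: 0.0
t: 28.35
position: [0.5855, 0.2686, 0.1301]
eef_rot: [-2.358, 2.075, 0.0]
ft_force: [-0.3, -0.6, -0.9]
opening: 0.0514
grasp_force: 0.0
[426.4 -42.3  30.7  27.2  72.1 336.1 237.4]
t 28.55 pos [0.5848 0.268  0.1282] tool y yaw deg -172.7 tilt [-0.0023 -0.0017 -1.    ] dist mm 349.0
shift shares [ 1.1535  0.7863 -0.0038]
turn about tool z share -0.3689 deg 66.4 q6 -0.605
```

```bash

python3 -m creep '[[[0.128,0.0873,0,0,0,0,0.4],[0.128,0.0873,0,0,0,0,0.4],[0.128,0.0873,0,0,0,0,0.4],[0.128,0.0873,0,0,0,0,0.4],[0.128,0.0873,0,0,0,0,0.4]]]'
python3 -m creep '[[[0.128,0.0873,0,0,0,0,0.4],[0.128,0.0873,0,0,0,0,0.4],[0.128,0.0873,0,0,0,0,0.4],[0.128,0.0873,0,0,0,-0.0369,0.4],[0,0,0,0,0,-0.0369,0.4]]]'
python3 -m creep '[[[0,0,0,0,0,-0.0369,0.4],[0,0,0,0,0,-0.0369,0.4],[0,0,0,0,0,-0.0369,0.4],[0,0,0,0,0,-0.0369,0.4],[0,0,0,0,0,-0.0369,0.4]]]'
python3 -m creep '[[[0,0,0,0,0,-0.0369,0.4],[0,0,0,0,0,-0.0369,0.4],[0,0,0,0,0,-0.0369,0.4],[0,0,0,0,0,0,0.4],[0,0,0,0,0,0,0.4]]]'
python3 - <<'E'
from h import *
go(.4265,-.043,.004,np.radians(-106.3))
E
```

```text
t: 28.97
position: [0.4961, 0.0943, 0.1287]
eef_rot: [2.357, -2.074, -0.001]
ft_force: [1.6, -1.2, 0.3]
opening: 0.0514
grasp_force: 0.0
t: 29.38
position: [0.4227, -0.0462, 0.1286]
eef_rot: [2.582, -1.785, -0.005]
ft_force: [-1.0, 0.7, -0.1]
opening: 0.0509
grasp_force: 0.0
t: 29.8
position: [0.4269, -0.0423, 0.1291]
eef_rot: [2.988, -0.967, -0.002]
ft_force: [1.0, -0.3, -0.5]
opening: 0.051
grasp_force: 0.0
t: 30.22
position: [0.4271, -0.0422, 0.1293]
eef_rot: [3.109, -0.45, -0.002]
ft_force: [0.7, -0.6, -1.0]
opening: 0.0513
grasp_force: 0.0
t 30.22 pos [ 0.4271 -0.0422  0.1293] tool y yaw deg -106.48 tilt [-1.3e-03 -4.0e-04 -1.0e+00] dist mm 125.3
shift shares [-0.0006  0.0034  0.501 ]
turn about tool z share -0.001 deg 0.18 q6 0.919
```

```bash

python3 -m creep '[[[0,0.003,0.13,0,0,0,0.4],[0,0,0.15,0,0,0,0.4],[0,0,0.12,0,0,0,0.4],[0,0,0.06,0,0,0,0.4],[0,0,0.04,0,0,0,0.4]]]'
python3 -m creep '[[[0,0,0,0,0,0,0.4],[0,0,0,0,0,0,0.8],[0,0,0,0,0,0,0.8],[0,0,0,0,0,0,0.8],[0,0,0,0,0,0,0.8]]]'
python3 -m creep '[[[0,0,0,0,0,0,0.4],[0,0,0,0,0,0,0.4],[0,0,0,0,0,0,0.4],[0,0,0,0,0,0.0385,0.4],[0,0,0,0,0,0.0385,0.4]]]'
python3 -m creep '[[[0,0,0,0,0,0.0385,0.4],[0,0,0,0,0,0.0385,0.4],[0,0,0,0,0,0.0385,0.4],[0,0,0,0,0,0.0385,0.4],[0,0,0,0,0,0.0385,0.4]]]'
python3 -m creep '[[[0,0,0,0,0,0.0385,0.4],[0,0,0,0,0,0.0385,0.4],[0,0,0,0,0,0.0385,0.4],[0,0,0,0,0,0.0385,0.4],[0,0,0,0,0,0.0385,0.4]]]'
python3 -m creep '[[[0,0,0,0,0,0.0385,0.4],[0,0,0,0,0,0,0.8],[0,0,0,0,0,0,0.8],[0,0,0,0,0,0,0.8],[0,0,0,0,0,0,0.8]]]' 60
python3 -m creep '[[[0,0,-0.06,0,0,0,0.8],[0,0,-0.14,0,0,0,0.8],[0,0,-0.14,0,0,0,0.8],[0,0,-0.08,0,0,0,0.8],[0,0,0,0,0,0,0.8]]]'
python3 -m creep '[[[0,0,0,0,0,-0.033,0.8],[0,0,0,0,0,-0.033,0.8],[0,0,0,0,0,-0.033,0.8],[0,0,0,0,0,-0.033,0.8],[0,0,0,0,0,0,0.8]]]'
python3 -m creep '[[[0,0,0,0,0,0,0.8],[0,0,0,0,0,0,0.8]]]'
python3 - <<'E'
from h import *
go(.5935,.2094,.11,np.radians(7.4))
E
```

```text
t: 30.63
position: [0.4256, -0.0434, 0.0025]
eef_rot: [3.107, -0.451, -0.006]
ft_force: [0.5, 0.2, 0.8]
opening: 0.0516
grasp_force: 0.0
t: 31.05
position: [0.4277, -0.0426, 0.0055]
eef_rot: [-3.109, 0.445, -0.002]
ft_force: [-0.2, 0.6, -1.7]
opening: 0.0291
grasp_force: 39.8
t: 31.47
position: [0.4274, -0.0427, 0.005]
eef_rot: [-3.031, 0.824, -0.001]
ft_force: [0.3, 0.1, 0.7]
opening: 0.0509
grasp_force: 0.0
t: 31.88
position: [0.4274, -0.0428, 0.0049]
eef_rot: [-2.648, 1.691, -0.0]
ft_force: [-0.5, 0.2, 0.3]
opening: 0.051
grasp_force: 0.0
t: 32.3
position: [0.4274, -0.0428, 0.0049]
eef_rot: [-2.024, 2.402, -0.0]
ft_force: [-0.6, -0.1, -0.1]
opening: 0.0507
grasp_force: 0.0
t: 32.72
position: [0.4274, -0.0428, 0.0052]
eef_rot: [-1.889, 2.51, -0.0]
ft_force: [-1.0, -0.2, 5.7]
opening: 0.029
grasp_force: 59.5
t: 33.13
position: [0.4299, -0.0421, 0.114]
eef_rot: [-1.885, 2.504, -0.005]
ft_force: [0.6, -0.3, -1.6]
opening: 0.0285
grasp_force: 60.1
t: 33.55
position: [0.4266, -0.0429, 0.1091]
eef_rot: [2.368, -2.064, -0.001]
ft_force: [-0.6, -0.7, -2.4]
opening: 0.0284
grasp_force: 60.0
t: 33.72
position: [0.4269, -0.0429, 0.1094]
eef_rot: [2.358, -2.075, -0.001]
ft_force: [-0.2, 0.2, -2.1]
opening: 0.0285
grasp_force: 60.0
t 33.72 pos [ 0.4269 -0.0429  0.1094] tool y yaw deg -172.71 tilt [-7.e-04 -1.e-04 -1.e+00] dist mm 302.3
shift shares [-0.9163 -0.789  -0.0029]
turn about tool z share -0.0006 deg 0.11 q6 -0.236
```

```bash

python3 -m creep '[[[-0.1145,-0.0986,0,0,0,0,0.8],[-0.1145,-0.0986,0,0,0,0,0.8],[-0.1145,-0.0986,0,0,0,0,0.8],[-0.1145,-0.0986,0,0,0,0,0.8],[-0.1145,-0.0986,0,0,0,0,0.8]]]'
python3 -m creep '[[[-0.1145,-0.0986,0,0,0,0,0.8],[-0.1145,-0.0986,0,0,0,0,0.8],[-0.1145,-0.0986,0,0,0,0,0.8],[0,0,0,0,0,0,0.8],[0,0,0,0,0,0,0.8]]]'
python3 -m creep '[[[0,0,0.06,0,0,0,0.8],[0,0,0.08,0,0,0,0.8],[0,0,0.05,0,0,0,0.8],[0,0,0.03,0,0,0,0.8],[0,0,0.012,0,0,0,0.8]]]'
python3 -m creep '[[[0,0,0,0,0,0,0.8],[0,0,0,0,0,0,0.8],[0,0,0,0,0,0,0.8],[0,0,0,0,0,0,0.8]]]'
python3 - <<'E'
from h import *
go(.5935,.2094,.051,np.radians(7.4))
E
```

```text
t: 34.13
position: [0.5317, 0.1166, 0.1096]
eef_rot: [2.358, -2.075, -0.0]
ft_force: [0.2, -0.6, -1.8]
opening: 0.0288
grasp_force: 60.0
t: 34.55
position: [0.5937, 0.2113, 0.1083]
eef_rot: [2.359, -2.072, -0.001]
ft_force: [-1.2, 0.1, -2.5]
opening: 0.0287
grasp_force: 60.0
t: 34.97
position: [0.5924, 0.2086, 0.0506]
eef_rot: [2.357, -2.074, -0.001]
ft_force: [0.3, -0.1, -1.9]
opening: 0.0287
grasp_force: 60.1
t: 35.3
position: [0.5937, 0.2099, 0.0527]
eef_rot: [-2.359, 2.073, -0.001]
ft_force: [0.5, -0.3, -1.6]
opening: 0.0288
grasp_force: 60.1
t 35.3 pos [0.5937 0.2099 0.0527] tool y yaw deg -172.6 tilt [ 1.2e-03  8.0e-04 -1.0e+00] dist mm 1.8
shift shares [0.0019 0.001  0.0069]
turn about tool z share -0.0 deg 0.0 q6 -0.52
```

```bash

python3 -m creep '[[[0.002,0.001,0.008,0,0,0,0.8],[0,0,0,0,0,0,0.8],[0,0,0,0,0,0,0.8]]]'
python3 -m creep '[[[0,0,0.008,0,0,0,0.8],[0,0,0.008,0,0,0,0.8],[0,0,0,0,0,0,0.8]]]'
python3 -m creep '[[[0,0,0.008,0,0,0,0.8],[0,0,0.008,0,0,0,0.8],[0,0,0,0,0,0,0.8]]]'
python3 -m creep '[[[0,0,0.008,0,0,0,0.8],[0,0,0.008,0,0,0,0.8],[0,0,0,0,0,0,0.8]]]'
python3 -m creep '[[[0,0,0.008,0,0,0,0.8],[0,0,0.008,0,0,0,0.8],[0,0,0,0,0,0,0.8]]]'
```

```text
t: 35.55
position: [0.593, 0.2091, 0.0499]
eef_rot: [2.36, -2.073, -0.0]
ft_force: [0.2, 0.3, -1.3]
opening: 0.0284
grasp_force: 60.1
t: 35.8
position: [0.5939, 0.2096, 0.0459]
eef_rot: [-2.359, 2.072, -0.001]
ft_force: [2.2, 1.1, -0.7]
opening: 0.0289
grasp_force: 60.3
t: 36.05
position: [0.5946, 0.2099, 0.0421]
eef_rot: [-2.359, 2.071, -0.002]
ft_force: [6.2, 0.8, -1.2]
opening: 0.029
grasp_force: 60.2
t: 36.3
position: [0.5934, 0.2094, 0.0372]
eef_rot: [-2.36, 2.073, -0.0]
ft_force: [6.6, 0.7, -5.3]
opening: 0.0284
grasp_force: 59.9
t: 36.55
position: [0.5934, 0.2093, 0.0352]
eef_rot: [-2.36, 2.072, -0.001]
ft_force: [-0.4, -0.6, 11.9]
opening: 0.0285
grasp_force: 61.9
```

```bash

python3 -m creep '[[[0,0,0.006,0,0,0,0.8],[0,0,0,0,0,0,0.8],[0,0,0,0,0,0,0.8]]]'
python3 -m creep '[[[0,0,-0.012,0,0,0,0.8],[0,0,0,0,0,0,0.4],[0,0,0,0,0,0,0.4],[0,0,0,0,0,0,0.4],[0,0,-0.08,0,0,0,0.4]]]' 40
python3 -m creep '[[[0,0,-0.12,0,0,0,0.4],[0,0,-0.12,0,0,0,0.4],[0,0,-0.1,0,0,0,0],[0,0,0,0,0,0,0],[0,0,0,0,0,0,0]]]'
python3 - <<'E'
from h import *
go(.4415,-.155,.14,np.radians(-89.2))
E
```

```text
t: 36.8
position: [0.5934, 0.2093, 0.0351]
eef_rot: [-2.36, 2.071, -0.002]
ft_force: [-5.4, -0.8, 22.6]
opening: 0.0287
grasp_force: 63.3
t: 37.22
position: [0.5898, 0.2073, 0.051]
eef_rot: [2.353, -2.069, -0.005]
ft_force: [-0.3, -0.6, -0.3]
opening: 0.0515
grasp_force: 0.0
t: 37.63
position: [0.5932, 0.2094, 0.1414]
eef_rot: [-2.359, 2.072, -0.0]
ft_force: [-0.6, 0.3, -0.7]
opening: 0.0842
grasp_force: 0.0
t 37.63 pos [0.5932 0.2094 0.1414] tool y yaw deg -172.61 tilt [ 0.0012  0.0013 -1.    ] dist mm 394.7
shift shares [1.3675 0.7894 0.0029]
turn about tool z share -0.4634 deg 83.41 q6 -0.52
```

```bash

python3 -m creep '[[[0.1368,0.0789,0,0,0,0,0],[0.1368,0.0789,0,0,0,0,0],[0.1368,0.0789,0,0,0,0,0],[0.1368,0.0789,0,0,0,0,0],[0.1368,0.0789,0,0,0,0,0]]]'
python3 -m creep '[[[0.1368,0.0789,0,0,0,0,0],[0.1368,0.0789,0,0,0,0,0],[0.1368,0.0789,0,0,0,0,0],[0.1368,0.0789,0,0,0,0,0],[0.1368,0.0789,0,0,0,0,0]]]'
python3 -m creep '[[[0,0,0,0,0,-0.0386,0],[0,0,0,0,0,-0.0386,0],[0,0,0,0,0,-0.0386,0],[0,0,0,0,0,-0.0386,0],[0,0,0,0,0,-0.0386,0]]]'
python3 -m creep '[[[0,0,0,0,0,-0.0386,0],[0,0,0,0,0,-0.0386,0],[0,0,0,0,0,-0.0386,0],[0,0,0,0,0,-0.0386,0],[0,0,0,0,0,-0.0386,0]]]'
python3 -m creep '[[[0,0,0,0,0,-0.0386,0],[0,0,0,0,0,-0.0386,0],[0,0,0,0,0,0,0],[0,0,0,0,0,0,0]]]'
python3 - <<'E'
from h import *
im=grab("scene",4)
x0,y0,x1,y1=200,160,335,255
u=up(im,x0,y0,x1,y1).clip(0,255); r,g=u[...,0],u[...,1]
top=(r>125)&(g<.45*r); print(np.percentile(r[(r>60)&(g<.45*r)],[10,30,50,70,90]))
for z in(.04,.034):
  for q in rects("scene",top,x0,y0,z): print(z,np.round(q,1))
go(.4415,-.155,.006,np.radians(-89.2))
c=im[130:345,200:480]
cv2.imwrite("pics/s3.png",cv2.resize(c[:,:,::-1],None,fx=2.8,fy=2.7,interpolation=2).clip(0,255).astype(np.uint8))
E
```

```text
t: 38.05
position: [0.5149, 0.0251, 0.1385]
eef_rot: [2.358, -2.071, -0.003]
ft_force: [0.5, -0.5, -0.0]
opening: 0.0856
grasp_force: 0.0
t: 38.47
position: [0.4391, -0.1567, 0.1389]
eef_rot: [2.359, -2.072, -0.004]
ft_force: [1.2, -0.4, 0.8]
opening: 0.0852
grasp_force: 0.0
t: 38.88
position: [0.44, -0.1555, 0.1387]
eef_rot: [2.874, -1.266, -0.005]
ft_force: [1.0, -0.1, 0.5]
opening: 0.0858
grasp_force: 0.0
t: 39.3
position: [0.4401, -0.1553, 0.1387]
eef_rot: [3.122, -0.35, -0.006]
ft_force: [0.4, -0.4, -0.1]
opening: 0.0851
grasp_force: 0.0
t: 39.63
position: [0.4406, -0.1553, 0.1391]
eef_rot: [-3.141, -0.015, 0.004]
ft_force: [0.4, 0.2, 0.1]
opening: 0.0853
grasp_force: 0.0
[ 86.93816022 136.67541221 139.1965158  140.52800105 142.18943405]
0.04 [626.6 -69.6  74.1  43.6   3.7 283.8 227.8]
0.04 [ 625.4 -266.3  105.2   67.    10.6  230.4  193.3]
0.04 [ 447.4 -148.9   92.9   57.     0.9  303.   178. ]
0.034 [622.9 -73.2  74.6  43.9   3.7 283.8 227.8]
0.034 [ 621.7 -271.2  106.    67.5   10.6  230.4  193.3]
0.034 [ 442.5 -153.    93.5   57.4    0.9  303.   178. ]
t 39.83 pos [ 0.4413 -0.1554  0.14  ] tool y yaw deg -89.36 tilt [-7.e-04  0.e+00 -1.e+00] dist mm 134.0
shift shares [ 0.0011 -0.0016  0.5359]
turn about tool z share -0.0009 deg 0.16 q6 1.498
```

View pics/s3.png

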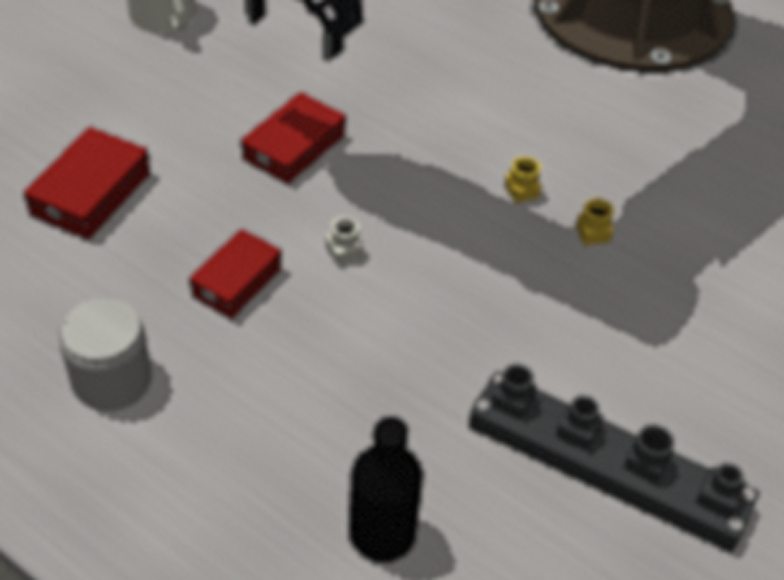

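All four sockets sit in a row on the rack with barrels up, and the tins are unmoved. Now for tin_large.

```bash

python3 -m creep '[[[0.003,-0.003,0.1,0,0,0,0],[0,0,0.14,0,0,0,0],[0,0,0.14,0,0,0,0],[0,0,0.09,0,0,0,0],[0,0,0.05,0,0,0,0]]]'
python3 -m creep '[[[0,0,0.008,0,0,0,0],[0,0,0,0,0,0,0],[0,0,0,0,0,0,1],[0,0,0,0,0,0,1],[0,0,0,0,0,0,1]]]'
python3 -m creep '[[[0,0,0,0,0,0,1],[0,0,0,0,0,0,1],[0,0,0,0,0,0,1]]]'
python3 - <<'E'
from h import *
go(.442,-.1545,.008,np.radians(-89.2)); print(ctrl.read_state()["opening"])
E
```

```text
t: 40.25
position: [0.4404, -0.1547, 0.0076]
eef_rot: [3.142, 0.018, -0.006]
ft_force: [-0.5, -0.4, 0.7]
opening: 0.0853
grasp_force: 0.0
t: 40.67
position: [0.4434, -0.1546, 0.0097]
eef_rot: [3.142, 0.021, 0.004]
ft_force: [-0.9, -0.4, 4.0]
opening: 0.0633
grasp_force: 44.8
t: 40.92
position: [0.4434, -0.1546, 0.0097]
eef_rot: [3.141, 0.022, 0.004]
ft_force: [-0.3, -0.6, 7.0]
opening: 0.0632
grasp_force: 45.2
t 40.92 pos [ 0.4434 -0.1546  0.0097] tool y yaw deg -89.21 tilt [ 0.0028 -0.     -1.    ] dist mm 2.2
shift shares [-0.0055 -0.0006  0.0067]
turn about tool z share -0.0001 deg 0.01 q6 1.499
0.06318153366925074
```

```bash

python3 -m creep '[[[0,0,-0.02,0,0,0,1],[0,0,-0.08,0,0,0,1],[0,0,-0.14,0,0,0,1],[0,0,-0.12,0,0,0,1],[0,0,-0.05,0,0,0,1]]]' 70
python3 -m creep '[[[0,0,0,0,0,-0.0274,1],[0,0,0,0,0,-0.0274,1],[0,0,0,0,0,0,1],[0,0,0,0,0,0,1],[0,0,0,0,0,0,1]]]'
python3 - <<'E'
from h import *
go(.626,-.268,.110,np.radians(-79.35)); print(ctrl.read_state()["opening"])
E
```

```text
t: 41.33
position: [0.4438, -0.1547, 0.115]
eef_rot: [3.141, 0.022, 0.008]
ft_force: [-0.2, -0.2, -3.8]
opening: 0.0625
grasp_force: 79.5
t: 41.75
position: [0.442, -0.1546, 0.1107]
eef_rot: [-3.128, -0.287, 0.001]
ft_force: [0.2, 0.1, -2.9]
opening: 0.0625
grasp_force: 79.3
t 41.75 pos [ 0.442  -0.1546  0.1107] tool y yaw deg -79.52 tilt [-4.e-04  1.e-04 -1.e+00] dist mm 216.2
shift shares [0.6414 0.58   0.0026]
turn about tool z share -0.001 deg 0.17 q6 1.668
0.06252649578292621
```

```bash

python3 -m creep '[[[0.08,0.07,0,0,0,-0.001,1],[0.1,0.09,0,0,0,0,1],[0.1,0.09,0,0,0,0,1],[0.1,0.09,0,0,0,0,1],[0.1,0.09,0,0,0,0,1]]]'
python3 -m creep '[[[0.1,0.09,0,0,0,0,1],[0.061,0.06,0,0,0,0,1],[0,0,0,0,0,0,1],[0,0,0,0,0,0,1],[0,0,0,0,0,0,1]]]'
python3 -m creep '[[[0,0,0.06,0,0,0,1],[0,0,0.08,0,0,0,1],[0,0,0.05,0,0,0,1],[0,0,0.02,0,0,0,1],[0,0,0,0,0,0,1]]]'
python3 -m creep '[[[0,0,0,0,0,0,1],[0,0,0,0,0,0,1],[0,0,0,0,0,0,1]]]'
python3 - <<'E'
from h import *
go(.626,-.268,.050,np.radians(-79.35)); print(ctrl.read_state()["opening"])
E
```

```text
t: 42.17
position: [0.5813, -0.2386, 0.1101]
eef_rot: [-3.128, -0.293, 0.002]
ft_force: [0.7, 1.6, -2.9]
opening: 0.0627
grasp_force: 79.3
t: 42.58
position: [0.626, -0.2668, 0.1096]
eef_rot: [-3.127, -0.294, 0.003]
ft_force: [-0.3, -0.5, -3.0]
opening: 0.0625
grasp_force: 79.3
t: 43.0
position: [0.6256, -0.2665, 0.0569]
eef_rot: [-3.127, -0.296, 0.005]
ft_force: [-0.1, 0.1, -2.7]
opening: 0.0625
grasp_force: 79.3
t: 43.25
position: [0.6276, -0.2671, 0.0595]
eef_rot: [3.127, 0.296, 0.003]
ft_force: [0.0, 0.6, -3.5]
opening: 0.0623
grasp_force: 79.3
t 43.25 pos [ 0.6276 -0.2671  0.0595] tool y yaw deg -79.17 tilt [ 1.8e-03 -4.0e-04 -1.0e+00] dist mm 9.7
shift shares [-0.0071  0.0022  0.0381]
turn about tool z share 0.001 deg -0.18 q6 1.877
0.06234436782085706
```

```bash

python3 -m creep '[[[-0.004,0.003,0.016,0,0,0,1],[0,0,0.01,0,0,0,1],[0,0,0,0,0,0,1],[0,0,0,0,0,0,1]]]'
python3 -m creep '[[[0,0,0.006,0,0,0,1],[0,0,0,0,0,0,1],[0,0,0,0,0,0,1]]]'
python3 - <<'E'
from h import *
go(.626,-.268,.050,np.radians(-79.35)); print(ctrl.read_state()["ft_force"])
E
```

```text
t: 43.58
position: [0.6258, -0.268, 0.0516]
eef_rot: [-3.127, -0.296, 0.001]
ft_force: [0.7, 0.3, -2.4]
opening: 0.0622
grasp_force: 79.3
t: 43.83
position: [0.6261, -0.2679, 0.0503]
eef_rot: [3.128, 0.296, -0.0]
ft_force: [-0.5, -0.4, -2.2]
opening: 0.0625
grasp_force: 79.3
t 43.83 pos [ 0.6261 -0.2679  0.0503] tool y yaw deg -79.17 tilt [-1.e-04 -0.e+00 -1.e+00] dist mm 0.3
shift shares [-0.0004  0.0001  0.001 ]
turn about tool z share 0.001 deg -0.18 q6 1.879
[-0.47194962 -0.40100444 -2.21457335]
```

```bash

python3 -m creep '[[[0,0,0.004,0,0,0,1],[0,0,0,0,0,0,1],[0,0,0,0,0,0,1]]]'
python3 -m creep '[[[0,0,0.003,0,0,0,1],[0,0,0,0,0,0,1],[0,0,0,0,0,0,1]]]'
```

```text
t: 44.08
position: [0.6262, -0.268, 0.05]
eef_rot: [3.127, 0.297, 0.001]
ft_force: [-2.3, 0.8, 3.5]
opening: 0.0623
grasp_force: 79.9
t: 44.33
position: [0.6263, -0.268, 0.05]
eef_rot: [3.127, 0.297, 0.001]
ft_force: [-4.6, 2.2, 8.9]
opening: 0.0623
grasp_force: 80.7
```

```bash

python3 -m creep '[[[0,0,-0.004,0,0,0,0],[0,0,0,0,0,0,0],[0,0,0,0,0,0,0],[0,0,0,0,0,0,0],[0,0,-0.06,0,0,0,0]]]' 40
python3 -m creep '[[[0,0,-0.12,0,0,0,0],[0,0,-0.12,0,0,0,0],[0,0,-0.06,0,0,0,0],[0,0,0,0,0,0,0],[0,0,0,0,0,0,0]]]'
python3 - <<'E'
from h import *
go(.622,-.0746,.14,np.radians(-86.8))
E
```

```text
t: 44.75
position: [0.6241, -0.2674, 0.0615]
eef_rot: [-3.126, -0.295, 0.007]
ft_force: [-1.6, -0.4, -0.1]
opening: 0.0856
grasp_force: 0.0
t: 45.17
position: [0.6267, -0.268, 0.1406]
eef_rot: [3.127, 0.296, 0.004]
ft_force: [0.5, 0.1, 0.5]
opening: 0.0856
grasp_force: 0.0
t 45.17 pos [ 0.6267 -0.268   0.1406] tool y yaw deg -79.18 tilt [ 2.3e-03 -2.0e-04 -1.0e+00] dist mm 193.5
shift shares [ 0.1268 -0.7633  0.0023]
turn about tool z share 0.0423 deg -7.62 q6 1.879
```

```bash

python3 -m creep '[[[0.021,-0.127,0,0,0,0,0],[0.021,-0.127,0,0,0,0,0],[0.021,-0.127,0,0,0,0,0],[0.021,-0.127,0,0,0,0,0],[0.021,-0.127,0,0,0,0,0]]]'
python3 -m creep '[[[0.021,-0.127,0,0,0,0.0212,0],[0,0,0,0,0,0.0212,0],[0,0,0,0,0,0,0],[0,0,0,0,0,0,0],[0,0,0,0,0,0,0]]]'
python3 - <<'E'
from h import *
for n,b in(("top",(380,155,420,205)),("scene",(195,160,265,225))):
  im=grab(n,4);u=up(im,*b,6).clip(0,255); r,g=u[...,0],u[...,1]
  if n=="top":
    for q in rects(n,(r>80)&(g<.45*r),b[0],b[1],.074,6,400): print(n,np.round(q,1))
    print(np.percentile(r[(r>80)&(g<.45*r)],[5,30,60,90]))
  cv2.imwrite(f"pics/st_{n}.png",u[:,:,::-1].astype(np.uint8)); 
  c=[np.array([.6246,-.2681])]
  if n=="scene":
    for q in rects(n,(r>125)&(g<.45*r),b[0],b[1],.074,6,400): print(n,np.round(q,1))
A=cv2.imread("pics/st_top.png");B=cv2.imread("pics/st_scene.png")
H=max(A.shape[0],B.shape[0]);P=lambda I:cv2.copyMakeBorder(I,0,H-I.shape[0],0,0,0)
cv2.imwrite("pics/st.png",np.hstack([P(A),P(B)]))
go(.622,-.0746,.0085,np.radians(-86.8))
E
```

```text
t: 45.58
position: [0.6209, -0.1058, 0.1379]
eef_rot: [-3.127, -0.295, 0.004]
ft_force: [0.3, 0.2, -0.2]
opening: 0.0853
grasp_force: 0.0
t: 46.0
position: [0.6208, -0.0756, 0.1387]
eef_rot: [3.14, 0.09, -0.002]
ft_force: [-0.3, 0.5, 0.4]
opening: 0.0857
grasp_force: 0.0
top [ 620.7 -264.4  103.8   68.1   10.4  402.2  178.8]
[ 96.31713329 115.50348013 118.07288382 119.85725201]
scene [ 693.9 -229.1   63.6    7.8  -81.9  219.5  204.7]
scene [ 625.4 -263.1   94.9   58.2   10.9  229.5  184.9]
t 46.4 pos [ 0.6212 -0.0753  0.1395] tool y yaw deg -86.83 tilt [ 0.  0. -1.] dist mm 131.0
shift shares [ 0.0034 -0.0028  0.5242]
turn about tool z share -0.0002 deg 0.03 q6 1.435
```

View pics/st.png

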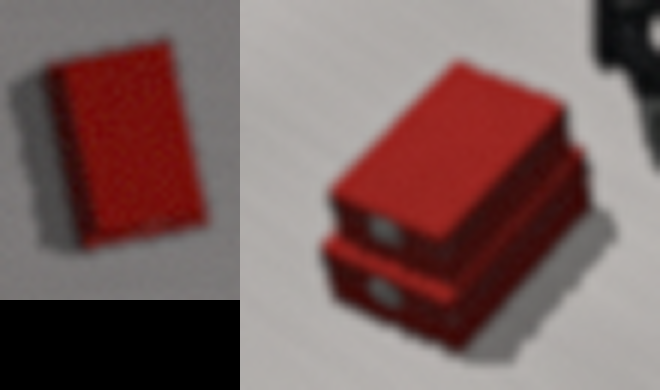

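The stack view shows tin_large sitting flat and parallel on the base, with even ledges. Now for tin_small.

```bash

python3 -m creep '[[[0.003,-0.003,0.1,0,0,0,0.2],[0,0,0.14,0,0,0,0.2],[0,0,0.13,0,0,0,0.2],[0,0,0.09,0,0,0,0.2],[0,0,0.05,0,0,0,0.2]]]'
python3 -m creep '[[[0,0,0.012,0,0,0,0.2],[0,0,0,0,0,0,0.2],[0,0,0,0,0,0,1],[0,0,0,0,0,0,1],[0,0,0,0,0,0,1]]]'
python3 -m creep '[[[0,0,0,0,0,0,1],[0,0,0,0,0,0,1],[0,0,0,0,0,0,1]]]'
python3 - <<'E'
from h import *
go(.622,-.0746,.008,np.radians(-86.8)); print(ctrl.read_state()["opening"])
E
python3 -m creep '[[[0,0,-0.02,0,0,0,1],[0,0,-0.1,0,0,0,1],[0,0,-0.14,0,0,0,1],[0,0,-0.14,0,0,0,1],[0,0,-0.12,0,0,0,1]]]' 60
python3 -m creep '[[[0,0,0,0,0,-0.0205,1],[0,0,0,0,0,-0.0205,1],[0,0,0,0,0,0,1],[0,0,0,0,0,0,1],[0,0,0,0,0,0,1]]]'
python3 - <<'E'
from h import *
go(.6248,-.2682,.14,np.radians(-79.2)); print(ctrl.read_state()["opening"])
E
```

```text
t: 46.82
position: [0.62, -0.0744, 0.0088]
eef_rot: [3.14, 0.087, -0.006]
ft_force: [0.4, -0.9, 0.1]
opening: 0.0684
grasp_force: 0.0
t: 47.23
position: [0.623, -0.074, 0.0106]
eef_rot: [-3.14, -0.088, -0.004]
ft_force: [-0.5, -0.1, 2.0]
opening: 0.0489
grasp_force: 43.5
t: 47.48
position: [0.623, -0.074, 0.0106]
eef_rot: [-3.14, -0.088, -0.004]
ft_force: [-1.9, 1.0, 6.1]
opening: 0.0491
grasp_force: 44.0
t 47.48 pos [ 0.623  -0.074   0.0106] tool y yaw deg -86.78 tilt [ 2.5e-03  2.0e-04 -1.0e+00] dist mm 2.9
shift shares [-0.0041  0.0023  0.0104]
turn about tool z share 0.0001 deg -0.02 q6 1.434
0.04913760518717107
t: 47.9
position: [0.6217, -0.0742, 0.1412]
eef_rot: [-3.14, -0.087, -0.0]
ft_force: [-0.0, 0.0, -2.9]
opening: 0.0486
grasp_force: 63.1
t: 48.32
position: [0.6214, -0.0742, 0.1386]
eef_rot: [-3.128, -0.286, 0.002]
ft_force: [0.3, -0.5, -2.0]
opening: 0.0486
grasp_force: 63.3
t 48.32 pos [ 0.6214 -0.0742  0.1386] tool y yaw deg -79.55 tilt [-0.0011 -0.     -1.    ] dist mm 194.1
shift shares [-0.1275  0.7657 -0.0057]
turn about tool z share -0.002 deg 0.35 q6 1.561
0.048642422368420334
```

```bash

python3 -m creep '[[[-0.016,0.1,0,0,0,-0.002,1],[-0.0215,0.133,0,0,0,0,1],[-0.0215,0.133,0,0,0,0,1],[-0.0215,0.133,0,0,0,0,1],[-0.0215,0.133,0,0,0,0,1]]]'
python3 -m creep '[[[-0.0215,0.133,0,0,0,0,1],[0,0,0,0,0,0,1],[0,0,0,0,0,0,1],[0,0,0.08,0,0,0,1],[0,0,0.08,0,0,0,1]]]'
python3 -m creep '[[[0,0,0.03,0,0,0,1],[0,0,0,0,0,0,1],[0,0,0,0,0,0,1],[0,0,0,0,0,0,1],[0,0,0,0,0,0,1]]]'
python3 - <<'E'
from h import *
go(.6258,-.268,.0846,np.radians(-79.2)); print(ctrl.read_state()["opening"])
E
```

```text
t: 48.73
position: [0.6263, -0.2354, 0.1384]
eef_rot: [-3.127, -0.297, 0.002]
ft_force: [0.5, -0.3, -1.6]
opening: 0.0486
grasp_force: 63.3
t: 49.15
position: [0.6285, -0.2674, 0.0995]
eef_rot: [3.127, 0.298, 0.004]
ft_force: [-0.1, -0.2, -3.1]
opening: 0.0487
grasp_force: 63.5
t: 49.57
position: [0.6286, -0.2676, 0.093]
eef_rot: [3.126, 0.3, 0.003]
ft_force: [-0.4, 0.1, -1.2]
opening: 0.0488
grasp_force: 63.3
t 49.57 pos [ 0.6286 -0.2676  0.093 ] tool y yaw deg -79.03 tilt [ 2.e-03 -6.e-04 -1.e+00] dist mm 8.8
shift shares [-0.0115 -0.0008  0.0334]
turn about tool z share 0.0009 deg -0.17 q6 1.88
0.04884918284246895
```

```bash

python3 -m creep '[[[-0.007,0,0.01,0,0,0,1],[0,0,0.01,0,0,0,1],[0,0,0,0,0,0,1],[0,0,0,0,0,0,1],[0,0,0,0,0,0,1]]]'
python3 - <<'E'
from h import *
go(.6258,-.268,.0846,np.radians(-79.2)); print(ctrl.read_state()["ft_force"])
E
python3 -m creep '[[[0,0,0.004,0,0,0,1],[0,0,0,0,0,0,1],[0,0,0,0,0,0,1]]]'
python3 -m creep '[[[0,0,0.004,0,0,0,1],[0,0,0,0,0,0,1],[0,0,0,0,0,0,1]]]'
```

```text
t: 49.98
position: [0.626, -0.2682, 0.0866]
eef_rot: [3.127, 0.299, 0.0]
ft_force: [-0.3, 0.3, -1.7]
opening: 0.049
grasp_force: 63.3
t 49.98 pos [ 0.626  -0.2682  0.0866] tool y yaw deg -79.07 tilt [ 0. -0. -1.] dist mm 2.0
shift shares [-0.0007 -0.0008  0.0081]
turn about tool z share 0.0007 deg -0.13 q6 1.881
[-0.29534311  0.33508629 -1.70049344]
t: 50.23
position: [0.626, -0.2681, 0.0855]
eef_rot: [-3.127, -0.299, 0.0]
ft_force: [0.7, 0.2, -2.0]
opening: 0.0491
grasp_force: 63.3
t: 50.48
position: [0.6262, -0.2682, 0.0848]
eef_rot: [3.127, 0.299, 0.001]
ft_force: [-0.6, -0.4, -1.1]
opening: 0.0488
grasp_force: 63.7
```

```bash

python3 -m creep '[[[0,0,0.003,0,0,0,1],[0,0,0,0,0,0,1],[0,0,0,0,0,0,1]]]'
python3 -m creep '[[[0,0,-0.003,0,0,0,0],[0,0,0,0,0,0,0],[0,0,0,0,0,0,0],[0,0,0,0,0,0,0],[0,0,-0.06,0,0,0,0]]]' 40
python3 -m creep '[[[0,0,-0.12,0,0,0,0],[0,0,-0.12,0,0,0,0],[0,-0.1,-0.06,0,0,0,0],[0,-0.16,0,0,0,0,0],[0,-0.16,0,0,0,0,0]]]'
python3 -m creep '[[[-0.15,0,0,0,0,0,0],[-0.15,0,0,0,0,0,0],[-0.15,0,0,0,0,0,0],[-0.15,0,0,0,0,0,0],[0,0,0,0,0,0,0]]]'
python3 - <<'E'
from h import *
s=grab("scene",4);t=grab("top",4)
def z(im,b,f): return cv2.resize(im[b[1]:b[3],b[0]:b[2],::-1],None,fx=f,fy=f,interpolation=2).clip(0,255).astype(np.uint8)
A=z(s,(195,150,275,235),4.5);B=z(s,(360,250,480,335),3.9);C=z(t,(195,150,425,215),3.4)
W=max(A.shape[1]+B.shape[1],C.shape[1]);I=np.zeros((max(A.shape[0],B.shape[0])+C.shape[0],W,3),np.uint8)
I[:A.shape[0],:A.shape[1]]=A;I[:B.shape[0],A.shape[1]:A.shape[1]+B.shape[1]]=B;h=max(A.shape[0],B.shape[0]);I[h:,:C.shape[1]]=C[:,:W]
I=I[:600,:800];cv2.imwrite("pics/fin.png",I)
b=(380,150,425,205);u=up(t,*b,6).clip(0,255);r,g=u[...,0],u[...,1]
for q in rects("top",(r>80)&(g<.45*r),b[0],b[1],.108,6,400): print(np.round(q,1))
E
```

```text
t: 50.73
position: [0.6262, -0.2682, 0.0848]
eef_rot: [3.127, 0.3, 0.001]
ft_force: [-2.0, 1.3, 5.1]
opening: 0.0489
grasp_force: 64.2
t: 51.15
position: [0.6241, -0.2675, 0.0965]
eef_rot: [-3.125, -0.298, 0.008]
ft_force: [-0.8, 0.0, -0.3]
opening: 0.085
grasp_force: 0.0
t: 51.57
position: [0.6064, -0.1648, 0.1757]
eef_rot: [3.127, 0.295, 0.004]
ft_force: [0.7, 1.6, 0.2]
opening: 0.0852
grasp_force: 0.0
t: 51.98
position: [0.4526, -0.1936, 0.1744]
eef_rot: [-3.126, -0.297, 0.003]
ft_force: [-0.3, 0.1, -0.5]
opening: 0.0853
grasp_force: 0.0
[ 617.2 -258.7  101.2   66.5   10.6  403.6  178.8]
```

View pics/fin.png

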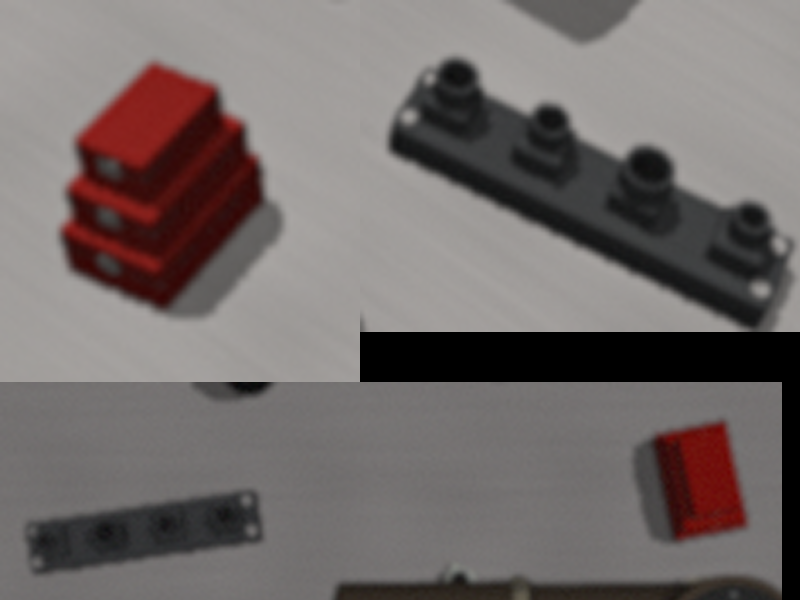

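The picture shows the three tins stacked squarely with even ledges, and all four sockets upright and low on the bar. Both tins I gripped sat within 0.5 mm sideways of their two-view position, so I trust the base position as well. Handing in.

```bash
python3 -c "
from cell import finish_job; print(finish_job())"
```

```text
the job is handed in; nothing more can be done
None
```

The job is handed in, with no verdict returned: all four sockets were pressed home on their own studs, tin_large and then tin_small are stacked on the biggest tin, and the bottle, can and mug were left alone.

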